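# Unload the shell press and set it for the next depth

## Task

Swing the press's hold-down arm aside, lift the pressed oblong shell out of the die and set it down gently, hollow side up and flat on the tray floor, in the wooden tray that already holds an oblong shell like it. Then turn the depth sleeve so that its pointer stands at mark 4 (the tick with four dots), and last of all swing the arm fully back over the empty die. Let go of everything, and leave all else on the bench, the shell already in the tray included, where it is.

Things in the scene. Friction and masses are not known exactly. Their poses are not given: they have to be found in the camera images.
- bed: grey steel press bed, a fixed plate 120 (x) by 300 (y) by 12 mm thick. Origin: centre of its underside. On it, in its frame: the dark die block centred at (0, 20) mm, 90 (x) by 95 (y), top at z 44; the post of the swing arm, 28 mm thick, at (0, 115); the depth sleeve at (0, -100).
- cavity (a point): centre of the floor of the open die cavity, 32 mm above the bench; axes as the bed's. Cavity 41 mm (x) by 67 mm (y), 12 mm deep, straight walls. In the middle of both long sides the wall is cut away over 34 mm of y, down to the cavity floor and out to the sides of the block, so that a finger fits on either side of the shell (grasp across x).
- shell: bright metal pressed shell in the die: an oblong open pan 38 mm (x) by 64 mm (y) by 18 mm high, wall 3 mm, ribbed floor, hollow side up, 70 g. Origin: centre of its underside, z up through the open side. At the start it sits in the cavity and stands 6 mm proud of the die block, its top 3 mm under the arm.
- holddown (a joint): swing of the steel hold-down arm about its upright pivot: 0 = over the die (stop), grows as the arm swings counterclockwise seen from above, away from the robot, stop at 1.7 rad. It moves stiffly and stays where it is left. The arm is 20 mm wide, lies between z 53 and 63 mm above the bench.
- holddown_knob (a point): on the axis of the arm's upright black knob, at the height to grip: knob 22 mm in diameter, from z 63 to 95 mm above the bench, this point at z 80; 95 mm from the pivot and right over the middle of the die when the arm is at 0. Turns with the arm, whose knob lies along -y of this frame from the pivot.
- holddown_pivot (a point): on the upright pivot axis of the arm, at z 80 mm above the bench.
- sleeve (a joint): turn of the fluted metal depth sleeve, which turns stiffly and stays where it is left: 0 = mark 1, and 0.45 rad more for each further mark, clockwise seen from above: mark 4 = 1.35, stop at mark 6 = 2.25. Takes about 0.05 N m.
- sleeve_grip (a point): on the upright axis of the depth sleeve, at the height to grip, 58 mm above the bench. The sleeve is a round upright metal cylinder 40 mm in diameter from z 19 to 75 mm above the bench, over a 46 mm foot flange; a black line on its top and a black nib on its flange show its pointer.
- sleeve_pointer (a point): tip of the sleeve's pointer nib, 27 mm from its axis, low on the flange.
- dial_mark4 (a point): mark 4 on the white fixed scale disc (92 mm across, flat on the bed) round the sleeve: the dots, 40 mm from the sleeve's axis. Six black ticks, clockwise from above, with one to six dots each.
- tray_a: the wooden tray that holds the oblong sample shell (right tray): open, 190 (x) by 120 (y) by 25 mm high, walls and floor 6 mm, fixed. Origin: centre of its underside. It may stand on either side of the press; the sample shell is towards its +x end, and its -x half is free.
- shell_sample: oblong shell exactly like the one in the die, already in tray_a. Origin: centre of its underside. Not to be moved.
- tray_b: wooden tray of the same make on the other side of the press, holding a small round dish: the wrong tray.
- dish: small round metal dish, 56 mm across the rim, 16 mm high, in tray_b; origin under its centre. Bystander.
- punch: steel punch, 16 mm thick, 42 mm tall, standing loose on the bed near the pivot post on the robot's side; origin under its centre. Bystander.
- hammer: hammer 240 mm long lying on the bench to the robot's right. Bystander.
- bowl: white bowl, 90 mm across, 40 mm high, beyond the press. Bystander.
- jar: glass jar, 56 mm across, 70 mm high, beyond the press. Bystander.
- screwdriver: screwdriver 170 mm long lying beyond the press. Bystander.
- brush: brush 180 mm long lying on the bench to the robot's left. Bystander.
Mind the look-alikes: they are no part of the job. Leave any purple or yellow look-alike of the shell alone.

How it is judged:
By the outcome, as a careful person would: the job done as asked, in the order asked, and still so for the second after the job is handed in, with the robot touching nothing.
It also fails if it takes over 72 s, if anything falls off the work surface, if the arm or the gripper's body presses on something with over 40 N, if the wrist force passes 120 N, or if a joint passes its speed limit or range.

## Robot

A 7-joint arm with a two-finger parallel gripper is mounted at the origin on the work surface. World frame = base frame: x ahead of the robot, y to its left, z up, the work surface at z = 0. Lengths are in m, angles in rad, forces in N, time in s.
With the tool pointing down it reaches from about 0.425 to 0.925 m from the base axis. Payload 6.8 kg.
Tool frame: the origin (TCP) lies at the very end of the fingers, on their centre line; the grasp point (between the pads) lies 19 mm behind it (bot.grasp_offset is the distance from the TCP to the grasp point, in m); z points along the fingers, y is the direction in which the jaws open and shut (so a half turn about z gives the same grasp; the last joint's range is limited). The gripper opens to 85 mm and grips with 20 to 120 N. Pads are 22 mm wide; open, the fingers measure 114 mm over their backs; the gripper's body (76 mm by 85 mm) begins 54 mm behind the grasp point. The pads swing forward as they close: fully open they stand 13 mm farther back than shut.
Start: joints at [1.095, 0.477, 0.022, 1.555, -0.011, 1.109, -0.083], TCP at [0.243, -0.63, 0.231] pointing down, gripper open.
Joint ranges: [-2.96, 2.96], [-0.34, 2.1], [-1.41, 1.46], [0.24, 2.44], [-1.37, 4.51], [0.17, 1.92], [-2.96, 2.96]. Speed limits (rad/s): [2.39, 2.39, 3.14, 3.14, 3.14, 3.14, 3.14].

## Interface

Orientations are given as a unit quaternion [w, x, y, z].
In Python, from station import monitor, cams, bot, finder gives the robot as it stands.
- The arm moves only by the tool jog_arm, never from a script. Its argument "plan" is a list of rows, each an object of numbers: "x", "y", "z": the shift along the tool's x, y, z as a fraction of full scale; "wx", "wy", "wz": the turn, a rotation vector about the tool's x, y, z as a fraction of full scale. A call has 1 to 12 rows; each row is the pose to reach, as a shift and turn from the pose measured when the call began, along the tool's axes at that moment, turning the shorter way round; what a row does not reach only later rows make up. Full scale, the value 1, is 20 cm for a shift and 180 degrees for a turn. A row lasts 1/12 s, in which the tool goes at most 41.7 mm and 7.16 degrees, less where a joint would pass 70% of its speed; a pose out of reach is approached as far as the arm can. A call with a number of a shift or a turn outside -1 to 1 is refused whole. A call with a gripper value outside its range is refused whole. "hand" is the opening, from -1 (shut) to 1 (fully open), set as the call begins (left out, the last holds). The fingers move at their own pace and stop on an object; "grip_force" is the grip in N (left out, the last holds). Time passes only in rows, so rows that repeat a pose let the fingers close. It gives the time, the measured TCP pose, the force and the opening at its end, in the units of the state.
- monitor.get_obs(): the state, without advancing time (a new reading comes with each control period).
- cams.read_camera(name): name is "side" or "top"; returns the picture (480x640x3 uint8, red, green, blue); there is no depth.
- cams.get_calibration(name): a dict with "fx", "fy", "cx", "cy" (pixels), "extrinsics" (4x4, takes a point from world to camera coordinates). Camera axes: x right, y down, z forward; pixel columns grow to the right and rows downward; lengths in m; the calibration is good to about 2 mm. A picture is of the moment at which its call begins. get_calibration takes no time and is no camera call.
- bot.hand_in(): hands the job in, once; it reports no verdict.
Trained networks look in the newest picture that a camera, given by its name, has taken for a name from the list of things; names that differ only in an ending like _2 or _b are one class to them, and where a whole thing is asked for, a point or a joint stands for the part that bears it (a point fixed in the world has none). Each returns a list of dicts, best first, with "confidence" (0 to 1); they miss things now and then, are a little off and sometimes report something else, mostly with a low value. They report only what shows in the picture. A call takes as long as a camera call. They do not tell look-alikes from the thing itself.
- finder.find_in(camera, target): "bbox" ([left, top, width, height] in pixels, round what is visible of it).
- finder.place_of(camera, target): "location" ([column, row] in pixels: a listed point, or the origin of a listed thing).
The state is a dict: "t": time; "q": joint angles; "joint_vel": joint speeds; "joint_torque": joint torques, N m; "eef_pos": TCP position; "tool_rot": TCP orientation; "contact_force": force on the tool from outside, world axes, zero at the start; "torque": the same for the moment, N m; "gripper_width": opening from 0.0 (shut) to 1.0 (fully open).
Only numpy, scipy, OpenCV 4.12 (cv2) and the standard library are available. Lean on these libraries where they do the work, as an engineer would, in place of code of your own. Each camera call takes 0.05 s, during which the arm holds its last target. There are 200 camera calls.

## Working session

There is one attempt and no reset: what is moved stays moved. The work goes in short steps, Python scripts to look and compute and a tool call to move; the robot and the scene stay as the last step left them, time stands still between calls to the robot, and variables do not carry over. Pictures are saved under pics/ and viewed, about 8 in all and at most 12, crops included, and the job is handed in when it is done.

Besides the shell and the picture viewer there is one more tool, called after "Emit:" as name(argument=value, ...), one argument or row to a line, values as JSON. jog_arm: Moves the arm, as the interface text tells. Shift numbers are shares of 20 cm and turn numbers shares of 180 degrees, none past 1 either way. Its arguments: {"type":"object","properties":{"plan":{"type":"array","items":{"type":"object","properties":{"x":{"type":"number","minimum":-1,"maximum":1},"y":{"type":"number","minimum":-1,"maximum":1},"z":{"type":"number","minimum":-1,"maximum":1},"wx":{"type":"number","minimum":-1,"maximum":1},"wy":{"type":"number","minimum":-1,"maximum":1},"wz":{"type":"number","minimum":-1,"maximum":1}}}},"hand":{"type":"number"},"grip_force":{"type":"number"}},"required":["plan"]}

```bash
ls; mkdir -p pics; python3 - <<'E'
from station import monitor, cams, bot, finder
import cv2
o=monitor.get_obs(); print(o)
for n in("side","top"):
    c=cams.get_calibration(n); print(n,c)
    cv2.imwrite(f"pics/{n}0.png",cams.read_camera(n)[:,:,::-1])
E
```

```text
pics
{'t': 0.0, 'q': array([ 1.09491024,  0.4777836 ,  0.02234591,  1.55647695, -0.01151199,
        1.10927907, -0.08312984]), 'joint_vel': array([-6.24006563e-04, -7.48177549e-04,  1.52370488e-03, -1.68203449e-03,
        1.58158686e-04,  2.03526143e-05,  1.59933109e-03]), 'joint_torque': array([ 2.09892814e-04, -5.96451795e+01,  1.60823911e+00, -2.81191367e+01,
        1.25412340e-02,  9.47741442e-03,  2.55452346e-05]), 'eef_pos': array([ 0.24246626, -0.62930666,  0.23032613]), 'tool_rot': array([-8.80258535e-04,  9.83140631e-01,  1.82848770e-01, -2.28377198e-04]), 'contact_force': array([-0.45246901, -0.02082007, -0.36165355]), 'torque': array([-0.00402574, -0.01907998,  0.02012431]), 'gripper_width': 1.00653118342806}
side {'fx': 448.1386828015503, 'fy': 448.1386828015503, 'cx': 319.9974184861666, 'cy': 239.9201989536823, 'extrinsics': array([[-0.93437933, -0.35579961,  0.01849044,  0.52795789],
       [-0.26397222,  0.65650542, -0.70662529,  0.21064404],
       [ 0.23927793, -0.66513703, -0.70734631,  1.3086203 ],
       [ 0.        ,  0.        ,  0.        ,  1.        ]])}
top {'fx': 571.8535528092056, 'fy': 571.8535528092056, 'cx': 314.3462915956092, 'cy': 240.2267559596931, 'extrinsics': array([[-0.02138102, -0.99976568,  0.00338287,  0.01867344],
       [-0.98701772,  0.02056941, -0.15928877,  0.56727909],
       [ 0.15918186, -0.00674471, -0.98722624,  1.54149773],
       [ 0.        ,  0.        ,  0.        ,  1.        ]])}
```

View pics/top0.png

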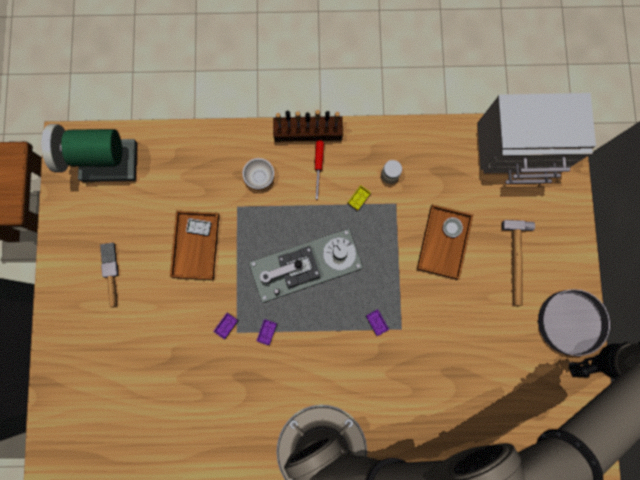

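View pics/side0.png

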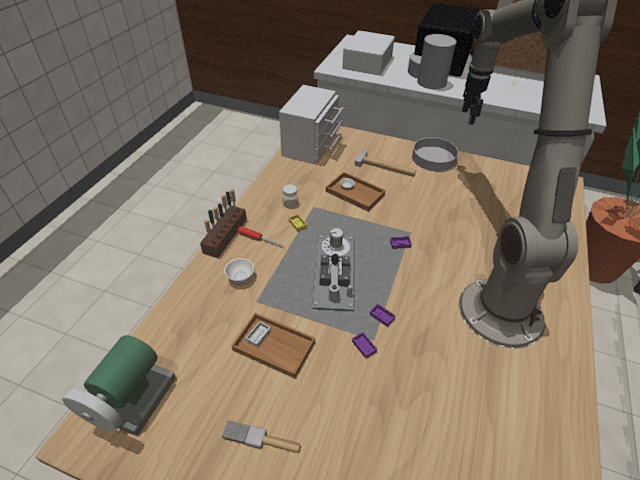

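```bash
cat > h.py <<'E'
from station import monitor, cams, bot, finder
import numpy as np, cv2
from scipy.spatial.transform import Rotation as R
def unproj(n,uv,z):
    c=cams.get_calibration(n);E=c["extrinsics"];r,t=E[:3,:3],E[:3,3]
    d=r.T@np.array([(uv[0]-c["cx"])/c["fx"],(uv[1]-c["cy"])/c["fy"],1]);o=-r.T@t
    return o+d*(z-o[2])/d[2]
def proj(n,p):
    c=cams.get_calibration(n);E=c["extrinsics"];q=E[:3,:3]@np.array(p)+E[:3,3]
    return np.array([c["cx"]+c["fx"]*q[0]/q[2],c["cy"]+c["fy"]*q[1]/q[2]])
def rot():
    return R.from_quat(monitor.get_obs()["tool_rot"],scalar_first=True)
def move(target,yaw=None):
    """shift (fractions) and turn for target TCP; yaw = world angle of jaw (tool y) direction, tool straight down"""
    o=monitor.get_obs();r=rot();s=r.as_matrix().T@(np.array(target)-o["eef_pos"])/.2
    out=[s.round(4)]
    if yaw is not None:
        best=None
        for k in(0,np.pi):
            a=yaw+k;y=np.array([np.cos(a),np.sin(a),0]);z=np.array([0,0,-1.]);x=np.cross(y,z)
            w=(r.inv()*R.from_matrix(np.stack([x,y,z],1))).as_rotvec()/np.pi
            if best is None or np.linalg.norm(w)<np.linalg.norm(best):best=w
        out.append(best.round(4))
    print("pos",o["eef_pos"].round(4),"->",*out)
E
python3 - <<'E'
from h import *
Z=dict(cavity=.032,shell=.032,holddown_knob=.08,holddown_pivot=.08,sleeve_grip=.058,sleeve_pointer=.02,dial_mark4=.014,tray_a=0,shell_sample=.006,tray_b=0,bed=0,punch=.012,dish=.006)
for n in("side","top"):
    cams.read_camera(n)
    for k,z in Z.items():
        for d in finder.place_of(n,k)[:2]:
            print(n,k,round(d["confidence"],2),np.round(d["location"]),unproj(n,d["location"],z).round(4)[:2])
print(rot().as_matrix().round(3), monitor.get_obs()["t"])
E
```

```text
side cavity 0.9 [331. 271.] [0.5068 0.0621]
side shell 0.66 [295. 225.] [ 0.6902 -0.0875]
side shell 0.63 [336. 266.] [0.4987 0.0365]
side holddown_knob 0.55 [334. 259.] [0.5015 0.0527]
side holddown_pivot 0.72 [329. 270.] [0.5002 0.0982]
side holddown_pivot 0.63 [336. 285.] [0.4622 0.1455]
side sleeve_grip 0.55 [333. 234.] [ 0.548  -0.0691]
side sleeve_pointer 0.51 [328. 246.] [ 0.5548 -0.0452]
side dial_mark4 0.68 [324. 245.] [ 0.5705 -0.0505]
side tray_a 0.97 [277. 348.] [0.5573 0.3489]
side tray_a 0.9 [351. 190.] [ 0.5807 -0.3741]
side shell_sample 0.87 [257. 338.] [0.6192 0.3414]
side tray_b 0.97 [277. 348.] [0.5573 0.3489]
side tray_b 0.9 [351. 190.] [ 0.5807 -0.3741]
side bed 0.93 [332. 274.] [0.5072 0.0448]
side bed 0.52 [345. 185.] [ 0.6111 -0.3932]
side punch 0.51 [348. 296.] [0.4297 0.1194]
side dish 0.61 [343. 188.] [ 0.6106 -0.3681]
side dish 0.54 [354. 192.] [ 0.5663 -0.3577]
top cavity 0.84 [297. 267.] [0.4954 0.0556]
top shell 0.91 [269. 330.] [0.3248 0.1367]
top shell 0.91 [231. 324.] [0.3421 0.2398]
top holddown_knob 0.56 [298. 262.] [0.5034 0.0531]
top holddown_pivot 0.8 [263. 277.] [0.4648 0.1461]
top holddown_pivot 0.72 [298. 260.] [0.5091 0.0522]
top sleeve_grip 0.69 [340. 248.] [ 0.541 -0.064]
top sleeve_pointer 0.78 [335. 247.] [ 0.5523 -0.0509]
top sleeve_pointer 0.74 [452. 229.] [ 0.5969 -0.3828]
top dial_mark4 0.68 [334. 239.] [ 0.5739 -0.0478]
top dial_mark4 0.32 [112. 276.] [0.4838 0.5747]
top tray_a 0.69 [443. 244.] [ 0.5569 -0.3615]
top tray_a 0.66 [197. 243.] [0.5732 0.3402]
top tray_b 0.69 [443. 244.] [ 0.5569 -0.3615]
top tray_b 0.66 [197. 243.] [0.5732 0.3402]
top bed 0.69 [340. 254.] [ 0.5351 -0.0655]
top bed 0.58 [306. 265.] [0.5037 0.0324]
top punch 0.57 [273. 293.] [0.427  0.1251]
top dish 0.8 [451. 227.] [ 0.604  -0.3857]
[[ 0.933  0.36  -0.   ]
 [ 0.36  -0.933  0.   ]
 [ 0.    -0.    -1.   ]] 1.5
```

```bash
cat >> h.py <<'E'
def b2w(b,p):
    c,s=np.cos(b[2]),np.sin(b[2]);return np.array([b[0]+c*p[0]-s*p[1],b[1]+s*p[0]+c*p[1],p[2]])
def rect(cx,cy,w,h,z): return [(cx+a*w/2,cy+e*h/2,z) for a,e in((-1,-1),(1,-1),(1,1),(-1,1))]
def circ(cx,cy,r,z): return [(cx+r*np.cos(t),cy+r*np.sin(t),z) for t in np.linspace(0,2*np.pi,40)]
def overlay(n,img,box,k,polys):
    x,y,w,h=box;im=cv2.resize(img[y:y+h,x:x+w,::-1],None,fx=k,fy=k,interpolation=cv2.INTER_CUBIC)
    for b,P,col in polys:
        q=np.array([((proj(n,b2w(b,p))-[x,y]+.5)*k-.5) for p in P]).round().astype(np.int32)
        cv2.polylines(im,[q],True,col,1,cv2.LINE_AA)
    return im
E
python3 - <<'E'
from h import *
from scipy.optimize import least_squares
M=dict(cavity=(0,.02,.032),holddown_knob=(0,.02,.08),holddown_pivot=(0,.115,.08),sleeve_grip=(0,-.1,.058),bed=(0,0,0))
L=dict(top=dict(cavity=(297,267),holddown_knob=(298,262),holddown_pivot=(263,277),sleeve_grip=(340,248),bed=(306,265)),
 side=dict(cavity=(331,271),holddown_knob=(334,259),holddown_pivot=(336,285),sleeve_grip=(333,234),bed=(332,274)))
f=lambda b:np.concatenate([proj(n,b2w(b,M[k]))-v for n in L for k,v in L[n].items()])
s=least_squares(f,[.505,.04,.36],loss='soft_l1');b=s.x;print(b,f(b).round(1))
# trays: brown outlines by colour
for n,bx in(("top",(225,215,150,100)),("side",(295,215,80,105))):
    img=cams.read_camera(n);cv2.imwrite(f"pics/{n}1r.png",img[:,:,::-1])
    P=[(b,rect(0,0,.12,.3,.012),(0,255,0)),(b,rect(0,.02,.09,.095,.044),(0,0,255)),(b,circ(0,-.1,.02,.075),(255,255,0)),(b,circ(0,-.1,.046,.014),(255,0,255)),(b,circ(0,.02,.011,.095),(0,255,255)),(b,circ(0,.115,.014,.063),(0,255,255))]
    cv2.imwrite(f"pics/{n}1.png",overlay(n,img,bx,5,P) if n=="top" else overlay(n,img,bx,5,P))
a=cv2.imread("pics/top1.png");c=cv2.imread("pics/side1.png");c=cv2.copyMakeBorder(c,0,0,0,0,0)
H=np.zeros((525,1160,3),np.uint8);H[:500,:750]=a;H[:525,755:1155]=c
cv2.imwrite("pics/c1.png",cv2.resize(H,None,fx=.68,fy=.68,interpolation=cv2.INTER_AREA))
E
```

```text
[0.50694212 0.03614888 0.36817643] [ 0.5 -1.6 -0.9  1.4  1.3 -0.3 -2.2 -0.1 -1.6 -0.9  2.8 -0.9  0.4  0.4
 -0.7 -0.8  0.1  2.4  1.2 -2. ]
```

View pics/c1.png

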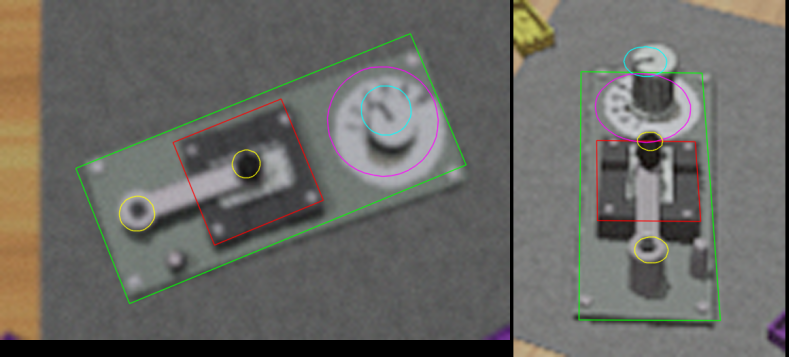

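```bash
cat > fit.py <<'E'
from h import *
from scipy.optimize import differential_evolution
from scipy.ndimage import map_coordinates
def dens(P,m=60):
    P=np.array(P+[P[0]]);return np.concatenate([P[i]+(P[i+1]-P[i])*np.linspace(.03,.97,max(2,m//len(P)*1))[:,None] for i in range(len(P)-1)])
def gmap(img):
    out=0
    for ch in range(3):
        g=cv2.GaussianBlur(img[:,:,ch].astype(np.float32),(0,0),.9)
        out=out+np.hypot(cv2.Sobel(g,-1,1,0),cv2.Sobel(g,-1,0,1))
    return np.sqrt(np.minimum(out,400))
def score(b,G,shapes):
    t=0
    for n,g in G.items():
        c=cams.get_calibration(n);E=c["extrinsics"]
        for P in shapes:
            q=np.array([P[:,0]*np.cos(b[2])-P[:,1]*np.sin(b[2])+b[0],P[:,0]*np.sin(b[2])+P[:,1]*np.cos(b[2])+b[1],P[:,2]])
            q=E[:3,:3]@q+E[:3,3:]
            t+=map_coordinates(g,[c["cy"]+c["fy"]*q[1]/q[2],c["cx"]+c["fx"]*q[0]/q[2]],order=1).mean()
    return -t
def fit(G,shapes,bounds): 
    r=differential_evolution(score,bounds,args=(G,shapes),seed=0,maxiter=60,popsize=12);return r.x,r.fun
E
python3 - <<'E'
from fit import *
I={n:cv2.imread(f"pics/{n}1r.png")[:,:,::-1] for n in("top","side")}
G={n:gmap(i) for n,i in I.items()}
S=[dens(rect(0,0,.12,.3,.012),120)]*2+[dens(rect(0,.02,.09,.095,.044),80),dens(circ(0,-.1,.046,.014)),dens(circ(0,.02,.011,.095)),dens(circ(0,.115,.014,.063))]
for k in(("top",),("side",),("top","side")):
    b,f=fit({n:G[n] for n in k},S,[(.48,.54),(.01,.06),(.25,.42)]);print(k,b.round(4),f)
T=[dens(rect(0,0,.19,.12,.025),120),dens(rect(0,0,.178,.108,.025),100)]
for k in(("top",),("side",),("top","side")):
    ta,f=fit({n:G[n] for n in k},T,[(.52,.6),(.31,.38),(-.5,.5)]);print("A",k,ta.round(4),f)
np.savez("p.npz",b=b,ta=ta)
P=[(b,rect(0,0,.12,.3,.012),(0,255,0)),(b,rect(0,.02,.09,.095,.044),(0,0,255)),(b,circ(0,-.1,.046,.014),(255,0,255)),(b,circ(0,.02,.011,.095),(0,255,255)),(b,circ(0,.115,.014,.063),(0,255,255)),(b,circ(0,-.1,.02,.075),(255,255,0))]
PT=[(ta,rect(0,0,.19,.12,.025),(0,255,0)),(ta,rect(0,0,.178,.108,.006),(255,255,0))]
a=overlay("top",I["top"],(240,220,130,90),4,P);c=overlay("side",I["side"],(300,220,70,95),4,P)
d=overlay("top",I["top"],(165,200,60,90),4,PT)
e=overlay("side",I["side"],(225,305,95,75),4,PT)
H=np.zeros((745,800,3),np.uint8);
H[:360,:520]=a;H[:380,520:800]=c;H[380:740,:240]=d;H[385:685,250:630]=e
cv2.imwrite("pics/c2.png",cv2.resize(H,None,fx=.8,fy=.8,interpolation=cv2.INTER_AREA))
E
```

```text
('top',) [0.5039 0.0335 0.3109] -97.32986450195312
('side',) [0.5052 0.0331 0.3142] -101.07000732421875
('top', 'side') [0.5042 0.0332 0.3068] -198.03685
A ('top',) [ 0.5604  0.3411 -0.0786] -32.99737548828125Traceback (most recent call last):
  File "<stdin>", line 9, in <module>
  File "fit.py", line 22, in fit
    r=differential_evolution(score,bounds,args=(G,shapes),seed=0,maxiter=60,popsize=12);return r.x,r.fun
    return fun(*args, **kwargs)
    ret = solver.solve()
    next(self)
    ~~~~^^^^^^
    energy = self.func(parameters)
    return self.f(x, *self.args)
           ~~~~~~^^^^^^^^^^^^^^^
  File "fit.py", line 15, in score
    c=cams.get_calibration(n);E=c["extrinsics"]
ValueError: time passes only in moves, steps and waits
```

```bash
sed -i 's/cams.get_calibration(n)/cal(n)/' h.py fit.py; sed -i '3a import functools\n@functools.lru_cache\ndef cal(n): return cams.get_calibration(n)' h.py
python3 - <<'E'
from fit import *
I={n:cv2.imread(f"pics/{n}1r.png")[:,:,::-1] for n in("top","side")}
G={n:gmap(i) for n,i in I.items()}
b=np.array([.5043,.0333,.311])
T=[dens(rect(0,0,.19,.12,.025),120),dens(rect(0,0,.178,.108,.025),100)]
for k in(("top",),("side",),("top","side")):
    ta,f=fit({n:G[n] for n in k},T,[(.54,.58),(.32,.37),(-.25,.25)]);print("A",k,ta.round(4),f)
np.savez("p.npz",b=b,ta=ta)
P=[(b,rect(0,0,.12,.3,.012),(0,255,0)),(b,rect(0,.02,.09,.095,.044),(0,0,255)),(b,circ(0,-.1,.046,.014),(255,0,255)),(b,circ(0,.02,.011,.095),(0,255,255)),(b,circ(0,.115,.014,.063),(0,255,255)),(b,circ(0,-.1,.02,.075),(255,255,0))]
PT=[(ta,rect(0,0,.19,.12,.025),(0,255,0)),(ta,rect(0,0,.178,.108,.006),(255,255,0))]
a=overlay("top",I["top"],(240,220,130,90),4,P);c=overlay("side",I["side"],(300,220,70,95),4,P)
d=overlay("top",I["top"],(165,200,60,90),4,PT)
e=overlay("side",I["side"],(225,305,95,75),4,PT)
H=np.zeros((745,800,3),np.uint8);
H[:360,:520]=a;H[:380,520:800]=c;H[380:740,:240]=d;H[385:685,250:630]=e
cv2.imwrite("pics/c2.png",cv2.resize(H,None,fx=.8,fy=.8,interpolation=cv2.INTER_AREA))
for nm,p in dict(cav=(0,.02,.032),piv=(0,.115,.08),slv=(0,-.1,.058)).items(): print(nm,b2w(b,p).round(4))
print(monitor.get_obs()["t"])
E
```

```text
A ('top',) [ 0.5606  0.3411 -0.0813] -32.97660446166992
A ('side',) [ 0.5617  0.3541 -0.0749] -36.80992
A ('top', 'side') [ 0.5611  0.3476 -0.0725] -67.74727630615234
cav [0.4982 0.0523 0.032 ]
piv [0.4691 0.1428 0.08  ]
slv [ 0.5349 -0.0619  0.058 ]
1.6
```

View pics/c2.png

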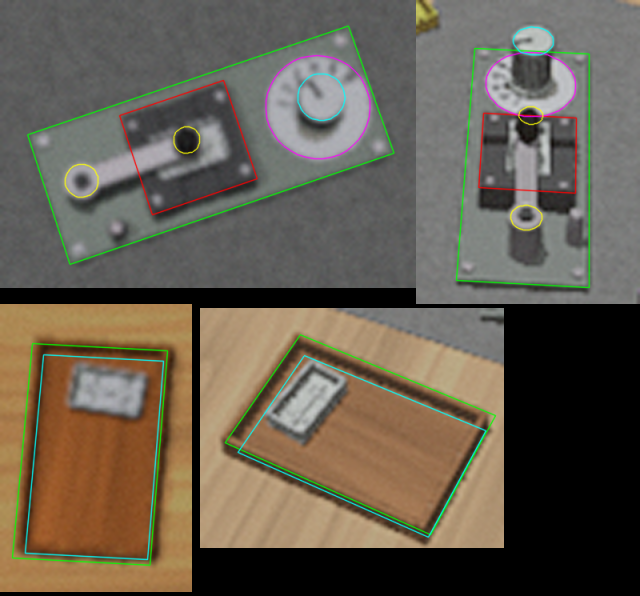

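The top view shows the press at (240–360, 230–300), with knob (298, 262), sleeve (340, 250) and die (300, 265). The left tray, with the oblong sample, is at (197, 243), so that one is tray_a. The right tray, with the round dish, is at (443, 244).

These could be mistaken for the shell:
- Purple ones at (226, 325), (268, 332) and (377, 322).
- A yellow one at (359, 199).
- The sample at (198, 227).

The shell I want is the bright one in the die under the arm. The crop confirms this, and the overlays fit.

Emit:
jog_arm(
  plan=[
    {"x": 1,"y": -1,"z": 0.1,"wz": -0.24},
    {"x": 1,"y": -1,"z": 0.1,"wz": -0.24},
    {"x": 1,"y": -1,"z": 0.1,"wz": -0.24},
    {"x": 1,"y": -1,"z": 0.1,"wz": -0.24},
    {"x": 1,"y": -1,"z": 0.1,"wz": -0.24},
    {"x": 1,"y": -1,"z": 0.1,"wz": -0.24},
    {"x": 1,"y": -1,"z": 0.1,"wz": -0.24},
    {"x": 1,"y": -1,"z": 0.1,"wz": -0.24},
    {"x": 1,"y": -1,"z": 0.1,"wz": -0.24},
    {"x": 1,"y": -1,"z": 0.1,"wz": -0.24},
  ],
  hand=0.3,
  grip_force=30,
)

```text
invalid input at $.plan[0]: expected keys x, y, z, wx, wy, wz
```

```bash
python3 - <<'E'
from h import *
move([.498,.0523,.16],.311); print(monitor.get_obs()["q"].round(2))
E
```

```text
pos [ 0.2427 -0.6299  0.2313] -> [ 2.4173 -2.724   0.3566] [ 0.     -0.     -0.4819]
[ 1.09  0.48  0.02  1.56 -0.01  1.11 -0.08]
```

Emit:
jog_arm(
  plan=[
    {"x": 1,"y": -1,"z": 0.1,"wx": 0,"wy": 0,"wz": -0.24},
    {"x": 1,"y": -1,"z": 0.1,"wx": 0,"wy": 0,"wz": -0.24},
    {"x": 1,"y": -1,"z": 0.1,"wx": 0,"wy": 0,"wz": -0.24},
    {"x": 1,"y": -1,"z": 0.1,"wx": 0,"wy": 0,"wz": -0.24},
    {"x": 1,"y": -1,"z": 0.1,"wx": 0,"wy": 0,"wz": -0.24},
    {"x": 1,"y": -1,"z": 0.1,"wx": 0,"wy": 0,"wz": -0.24},
    {"x": 1,"y": -1,"z": 0.1,"wx": 0,"wy": 0,"wz": -0.24},
    {"x": 1,"y": -1,"z": 0.1,"wx": 0,"wy": 0,"wz": -0.24},
    {"x": 1,"y": -1,"z": 0.1,"wx": 0,"wy": 0,"wz": -0.24},
    {"x": 1,"y": -1,"z": 0.1,"wx": 0,"wy": 0,"wz": -0.24},
  ],
  hand=0.3,
  grip_force=30,
)

```text
t: 2.43
eef_pos: [0.3572, -0.3721, 0.2116]
tool_rot: [0.0, 0.847, 0.532, -0.0]
contact_force: [0.3, -0.3, -0.3]
gripper_width: 0.65
```

```bash
python3 - <<'E'
from h import *
move([.498,.0523,.16],.311); print(monitor.get_obs()["q"].round(2))
E
```

```text
pos [ 0.3572 -0.3721  0.2116] -> [ 2.2174 -0.2887  0.2561] [ 1.000e-04  3.000e-04 -2.422e-01]
[ 0.89  0.25 -0.24  1.94  0.07  0.96  0.17]
```

Emit:
jog_arm(
  plan=[
    {"x": 1,"y": -0.13,"z": 0,"wx": 0,"wy": 0,"wz": -0.24},
    {"x": 1,"y": -0.13,"z": 0,"wx": 0,"wy": 0,"wz": -0.24},
    {"x": 1,"y": -0.13,"z": 0,"wx": 0,"wy": 0,"wz": -0.24},
    {"x": 1,"y": -0.13,"z": 0,"wx": 0,"wy": 0,"wz": -0.24},
    {"x": 1,"y": -0.13,"z": 0,"wx": 0,"wy": 0,"wz": -0.24},
    {"x": 1,"y": -0.13,"z": 0,"wx": 0,"wy": 0,"wz": -0.24},
    {"x": 1,"y": -0.13,"z": 0,"wx": 0,"wy": 0,"wz": -0.24},
    {"x": 1,"y": -0.13,"z": 0,"wx": 0,"wy": 0,"wz": -0.24},
  ],
)

```text
t: 3.1
eef_pos: [0.4205, -0.1826, 0.2115]
tool_rot: [0.0, 0.594, 0.804, -0.001]
contact_force: [0.5, 0.2, -0.4]
gripper_width: 0.65
```

```bash
python3 - <<'E'
from h import *
move([.498,.0523,.16],.311); print(monitor.get_obs()["q"].round(2))
E
```

```text
pos [ 0.4205 -0.1826  0.2115] -> [1.0093 0.7152 0.2557] [-0.0001  0.0004 -0.0042]
[ 0.71  0.18 -0.48  2.05  0.1   0.94  0.47]
```

Emit:
jog_arm(
  plan=[
    {"x": 1,"y": 0.715,"z": 0.25,"wx": 0,"wy": 0,"wz": -0.004},
    {"x": 1,"y": 0.715,"z": 0.25,"wx": 0,"wy": 0,"wz": -0.004},
    {"x": 1,"y": 0.715,"z": 0.25,"wx": 0,"wy": 0,"wz": -0.004},
    {"x": 1,"y": 0.715,"z": 0.25,"wx": 0,"wy": 0,"wz": -0.004},
    {"x": 1,"y": 0.715,"z": 0.25,"wx": 0,"wy": 0,"wz": -0.004},
    {"x": 1,"y": 0.715,"z": 0.25,"wx": 0,"wy": 0,"wz": -0.004},
    {"x": 1,"y": 0.715,"z": 0.25,"wx": 0,"wy": 0,"wz": -0.004},
    {"x": 1,"y": 0.715,"z": 0.25,"wx": 0,"wy": 0,"wz": -0.004},
    {"x": 1,"y": 0.715,"z": 0.25,"wx": 0,"wy": 0,"wz": -0.004},
  ],
)

```text
t: 3.85
eef_pos: [0.4987, 0.0482, 0.1606]
tool_rot: [0.0, 0.591, 0.806, -0.001]
contact_force: [-0.3, 0.1, 0.3]
gripper_width: 0.645
```

```bash
python3 - <<'E'
from h import *
move([.498,.0523,.068],.311); print(monitor.get_obs()["q"].round(2))
E
```

```text
pos [0.4987 0.0482 0.1606] -> [0.0217 0.0038 0.4631] [-0.0006  0.0006 -0.0019]
[ 0.27  0.34 -0.59  2.    0.25  0.87 -0.15]
```

Emit:
jog_arm(
  plan=[
    {"x": 0.022,"y": 0.004,"z": 0.1,"wx": 0,"wy": 0,"wz": -0.002},
    {"x": 0.022,"y": 0.004,"z": 0.25,"wx": 0,"wy": 0,"wz": -0.002},
    {"x": 0.022,"y": 0.004,"z": 0.38,"wx": 0,"wy": 0,"wz": -0.002},
    {"x": 0.022,"y": 0.004,"z": 0.46,"wx": 0,"wy": 0,"wz": -0.002},
    {"x": 0.022,"y": 0.004,"z": 0.46,"wx": 0,"wy": 0,"wz": -0.002},
    {"x": 0.022,"y": 0.004,"z": 0.46,"wx": 0,"wy": 0,"wz": -0.002},
  ],
)

```text
t: 4.35
eef_pos: [0.4977, 0.0498, 0.0684]
tool_rot: [0.0, 0.591, 0.807, -0.002]
contact_force: [-0.3, -0.2, 0.6]
gripper_width: 0.651
```

Emit:
jog_arm(
  plan=[
    {"x": 0,"y": 0,"z": 0,"wx": 0,"wy": 0,"wz": 0},
    {"x": 0,"y": 0,"z": 0,"wx": 0,"wy": 0,"wz": 0},
    {"x": 0,"y": 0,"z": 0,"wx": 0,"wy": 0,"wz": 0},
    {"x": 0,"y": 0,"z": 0,"wx": 0,"wy": 0,"wz": 0},
    {"x": 0,"y": 0,"z": 0,"wx": 0,"wy": 0,"wz": 0},
    {"x": 0,"y": 0,"z": 0,"wx": 0,"wy": 0,"wz": 0},
  ],
  hand=-1,
  grip_force=30,
)

```text
t: 4.85
eef_pos: [0.4996, 0.0493, 0.0699]
tool_rot: [0.002, 0.591, 0.806, -0.001]
contact_force: [2.8, -2.8, 6.7]
gripper_width: 0.243
```

```bash
cat >> h.py <<'E'
def arc(c,angs,rad,z,yaw0=None,sgn=1):
    """knob arc in bed frame: rows of x,y,z,wz for arm angles, tool yaw following"""
    b=np.load("p.npz")["b"];o=monitor.get_obs();r=rot().as_matrix()
    for a in angs:
        p=b2w(b,(rad*np.sin(a),.115-rad*np.cos(a),z));s=r.T@(p-o["eef_pos"])/.2
        print(round(a,2),s.round(3))
E
python3 - <<'E'
from h import *
o=monitor.get_obs();print(o["q"].round(2),o["contact_force"],rot().as_matrix().round(3))
arc(0,np.arange(.1,1.65,.1),.095,o["eef_pos"][2])
E
```

```text
[ 0.2   0.48 -0.52  2.07  0.38  0.69 -0.26] [ 2.80396837 -2.83609695  6.72999464] [[-0.301  0.954  0.001]
 [ 0.954  0.301 -0.004]
 [-0.004 -0.    -1.   ]]
0.1 [ 0.019  0.045 -0.   ]
0.2 [ 0.027  0.092 -0.   ]
0.3 [ 0.039  0.138 -0.   ]
0.4 [ 0.055  0.182 -0.   ]
0.5 [ 0.076  0.225 -0.   ]
0.6 [ 0.101  0.265 -0.   ]
0.7 [ 0.13   0.303 -0.001]
0.8 [ 0.163  0.337 -0.001]
0.9 [ 0.198  0.369 -0.001]
1.0 [ 0.237  0.396 -0.001]
1.1 [ 0.278  0.419 -0.001]
1.2 [ 0.322  0.439 -0.001]
1.3 [ 0.367  0.453 -0.002]
1.4 [ 0.413  0.463 -0.002]
1.5 [ 0.461  0.469 -0.002]
1.6 [ 0.508  0.47  -0.002]
```

Emit:
jog_arm(
  plan=[
    {"x": 0.01,"y": 0.045,"z": -0.01,"wx": 0,"wy": 0,"wz": -0.032},
    {"x": 0.02,"y": 0.092,"z": -0.02,"wx": 0,"wy": 0,"wz": -0.064},
    {"x": 0.035,"y": 0.138,"z": -0.02,"wx": 0,"wy": 0,"wz": -0.095},
    {"x": 0.055,"y": 0.182,"z": -0.02,"wx": 0,"wy": 0,"wz": -0.127},
    {"x": 0.076,"y": 0.225,"z": -0.02,"wx": 0,"wy": 0,"wz": -0.159},
    {"x": 0.101,"y": 0.265,"z": -0.02,"wx": 0,"wy": 0,"wz": -0.191},
    {"x": 0.13,"y": 0.303,"z": -0.02,"wx": 0,"wy": 0,"wz": -0.223},
    {"x": 0.163,"y": 0.337,"z": -0.02,"wx": 0,"wy": 0,"wz": -0.255},
    {"x": 0.198,"y": 0.369,"z": -0.02,"wx": 0,"wy": 0,"wz": -0.286},
    {"x": 0.237,"y": 0.396,"z": -0.02,"wx": 0,"wy": 0,"wz": -0.318},
    {"x": 0.237,"y": 0.396,"z": -0.02,"wx": 0,"wy": 0,"wz": -0.318},
  ],
)

```text
t: 5.77
eef_pos: [0.5636, 0.1148, 0.0711]
tool_rot: [0.002, 0.131, 0.991, -0.003]
contact_force: [15.8, -6.7, -26.9]
gripper_width: 0.238
```

```bash
python3 - <<'E'
from h import *
b=np.load("p.npz")["b"];o=monitor.get_obs();print(o["q"].round(2),o["contact_force"],rot().as_matrix().round(3))
d=o["eef_pos"]-b2w(b,(0,.115,.08)); print("rad",np.hypot(d[0],d[1]),"ang",np.arctan2(d[1],d[0])+np.pi/2-b[2])
arc(0,np.arange(1,1.75,.1),.095,o["eef_pos"][2])
E
```

```text
[ 0.24  0.63 -0.74  1.89  0.57  0.85  0.51] [ 15.75845775  -6.70472812 -26.94211175] [[-0.966  0.26   0.003]
 [ 0.26   0.966 -0.007]
 [-0.005 -0.006 -1.   ]]
rad 0.09856856245235715 ang 0.972083257672306
1.0 [ 0.018  0.014 -0.   ]
1.1 [ 0.02   0.061 -0.   ]
1.2 [ 0.027  0.108 -0.001]
1.3 [ 0.039  0.154 -0.001]
1.4 [ 0.056  0.199 -0.001]
1.5 [ 0.077  0.241 -0.002]
1.6 [ 0.102  0.282 -0.002]
1.7 [ 0.13   0.319 -0.002]
```

Emit:
jog_arm(
  plan=[
    {"x": 0.004,"y": 0.05,"z": 0.005,"wx": 0,"wy": 0,"wz": -0.035},
    {"x": 0.012,"y": 0.1,"z": 0.01,"wx": 0,"wy": 0,"wz": -0.07},
    {"x": 0.027,"y": 0.154,"z": 0.01,"wx": 0,"wy": 0,"wz": -0.105},
    {"x": 0.044,"y": 0.199,"z": 0.01,"wx": 0,"wy": 0,"wz": -0.137},
    {"x": 0.065,"y": 0.241,"z": 0.01,"wx": 0,"wy": 0,"wz": -0.168},
    {"x": 0.088,"y": 0.28,"z": 0.01,"wx": 0,"wy": 0,"wz": -0.2},
    {"x": 0.095,"y": 0.29,"z": 0.01,"wx": 0,"wy": 0,"wz": -0.21},
    {"x": 0.095,"y": 0.29,"z": 0.01,"wx": 0,"wy": 0,"wz": -0.21},
    {"x": 0.095,"y": 0.29,"z": 0.01,"wx": 0,"wy": 0,"wz": -0.21},
  ],
)

```text
t: 6.52
eef_pos: [0.562, 0.1773, 0.0706]
tool_rot: [0.003, -0.197, 0.98, -0.003]
contact_force: [1.7, 0.4, 7.7]
gripper_width: 0.242
```

Emit:
jog_arm(
  plan=[
    {"x": 0,"y": 0,"z": 0,"wx": 0,"wy": 0,"wz": 0},
    {"x": 0,"y": 0,"z": 0,"wx": 0,"wy": 0,"wz": 0},
    {"x": 0,"y": 0,"z": 0,"wx": 0,"wy": 0,"wz": 0},
    {"x": 0,"y": 0,"z": 0,"wx": 0,"wy": 0,"wz": 0},
  ],
  hand=0.3,
)

```text
t: 6.85
eef_pos: [0.5616, 0.1769, 0.0704]
tool_rot: [0.003, -0.197, 0.98, -0.003]
contact_force: [-0.2, 0.0, -0.8]
gripper_width: 0.649
```

Emit:
jog_arm(
  plan=[
    {"x": 0,"y": 0,"z": -0.1,"wx": 0,"wy": 0,"wz": 0},
    {"x": 0,"y": 0,"z": -0.25,"wx": 0,"wy": 0,"wz": 0},
    {"x": 0,"y": 0,"z": -0.4,"wx": 0,"wy": 0,"wz": 0.03},
    {"x": 0,"y": 0,"z": -0.45,"wx": 0,"wy": 0,"wz": 0.06},
    {"x": -0.2,"y": -0.1,"z": -0.45,"wx": 0,"wy": 0,"wz": 0.2},
    {"x": -0.4,"y": -0.2,"z": -0.45,"wx": 0,"wy": 0,"wz": 0.3},
    {"x": -0.4,"y": -0.3,"z": -0.45,"wx": 0,"wy": 0,"wz": 0.4},
    {"x": -0.4,"y": -0.4,"z": -0.45,"wx": 0,"wy": 0,"wz": 0.5},
    {"x": -0.4,"y": -0.4,"z": -0.45,"wx": 0,"wy": 0,"wz": 0.52},
    {"x": -0.4,"y": -0.4,"z": -0.45,"wx": 0,"wy": 0,"wz": 0.52},
    {"x": -0.4,"y": -0.4,"z": -0.45,"wx": 0,"wy": 0,"wz": 0.52},
    {"x": -0.4,"y": -0.4,"z": -0.45,"wx": 0,"wy": 0,"wz": 0.52},
  ],
)

```text
t: 7.85
eef_pos: [0.6653, 0.1343, 0.1607]
tool_rot: [0.003, 0.388, 0.922, -0.002]
contact_force: [-0.7, 1.4, -0.3]
gripper_width: 0.649
```

```bash
python3 - <<'E'
from h import *
b=np.load("p.npz")["b"];o=monitor.get_obs();print(o["q"].round(2),o["contact_force"])
move(b2w(b,(0,.02,.1)),.311)
I={n:cams.read_camera(n) for n in("top","side")}
P=[(b,rect(0,.02,.038,.064,.05),(0,0,255)),(b,circ(.095*np.sin(1.6),.115-.095*np.cos(1.6),.011,.095),(0,255,255))]
a=overlay("top",I["top"],(240,210,130,90),5,P);c=overlay("side",I["side"],(290,200,90,110),5,P)
H=np.zeros((550,1100,3),np.uint8);H[:450,:650]=a;H[:,650:]=c
cv2.imwrite("pics/c3.png",cv2.resize(H,(800,400),interpolation=cv2.INTER_AREA))
E
```

```text
[ 0.14  0.63 -0.65  1.58  0.43  1.07  0.15] [-0.69165902  1.36617937 -0.25783168]
pos [0.6653 0.1343 0.1607] -> [ 0.2924 -0.8841  0.3016] [0.0005 0.0024 0.1471]
```

View pics/c3.png

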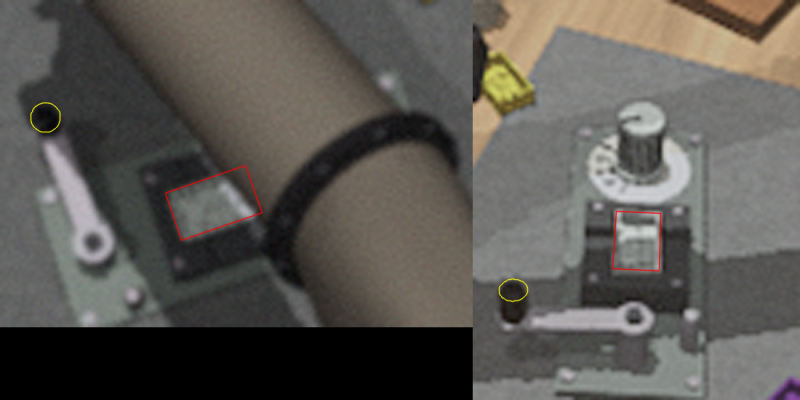

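Emit:
jog_arm(
  plan=[
    {"x": 0.1,"y": -0.2,"z": 0,"wx": 0,"wy": 0,"wz": 0.04},
    {"x": 0.2,"y": -0.4,"z": 0,"wx": 0,"wy": 0,"wz": 0.08},
    {"x": 0.25,"y": -0.6,"z": 0,"wx": 0,"wy": 0,"wz": 0.12},
    {"x": 0.292,"y": -0.75,"z": 0.1,"wx": 0,"wy": 0,"wz": 0.147},
    {"x": 0.292,"y": -0.884,"z": 0.2,"wx": 0,"wy": 0,"wz": 0.147},
    {"x": 0.292,"y": -0.884,"z": 0.3,"wx": 0,"wy": 0,"wz": 0.147},
    {"x": 0.292,"y": -0.884,"z": 0.3,"wx": 0,"wy": 0,"wz": 0.147},
    {"x": 0.292,"y": -0.884,"z": 0.3,"wx": 0,"wy": 0,"wz": 0.147},
    {"x": 0.292,"y": -0.884,"z": 0.3,"wx": 0,"wy": 0,"wz": 0.147},
  ],
)

```text
t: 8.7
eef_pos: [0.5002, 0.0528, 0.1016]
tool_rot: [0.004, 0.586, 0.811, 0.0]
contact_force: [-0.7, 0.7, 0.2]
gripper_width: 0.649
```

```bash
python3 - <<'E'
from h import *
b=np.load("p.npz")["b"];o=monitor.get_obs();print(o["q"].round(2),o["contact_force"])
move(b2w(b,(0,.02,.036)),.311)
E
```

```text
[ 0.24  0.43 -0.58  2.05  0.35  0.75 -0.23] [-0.65568034  0.66506905  0.24556871]
pos [0.5002 0.0528 0.1016] -> [ 0.0031 -0.0119  0.3277] [0.0018 0.0022 0.0027]
```

Emit:
jog_arm(
  plan=[
    {"x": 0.003,"y": -0.012,"z": 0.06,"wx": 0.002,"wy": 0.002,"wz": 0.003},
    {"x": 0.003,"y": -0.012,"z": 0.13,"wx": 0.002,"wy": 0.002,"wz": 0.003},
    {"x": 0.003,"y": -0.012,"z": 0.2,"wx": 0.002,"wy": 0.002,"wz": 0.003},
    {"x": 0.003,"y": -0.012,"z": 0.26,"wx": 0.002,"wy": 0.002,"wz": 0.003},
    {"x": 0.003,"y": -0.012,"z": 0.3,"wx": 0.002,"wy": 0.002,"wz": 0.003},
    {"x": 0.003,"y": -0.012,"z": 0.327,"wx": 0.002,"wy": 0.002,"wz": 0.003},
    {"x": 0.003,"y": -0.012,"z": 0.327,"wx": 0.002,"wy": 0.002,"wz": 0.003},
    {"x": 0.003,"y": -0.012,"z": 0.327,"wx": 0.002,"wy": 0.002,"wz": 0.003},
  ],
)

```text
t: 9.37
eef_pos: [0.4983, 0.0526, 0.0362]
tool_rot: [-0.0, 0.589, 0.808, -0.0]
contact_force: [0.4, 0.9, -0.4]
gripper_width: 0.653
```

Emit:
jog_arm(
  plan=[
    {"x": 0,"y": 0,"z": 0,"wx": 0,"wy": 0,"wz": 0},
    {"x": 0,"y": 0,"z": 0,"wx": 0,"wy": 0,"wz": 0},
    {"x": 0,"y": 0,"z": 0,"wx": 0,"wy": 0,"wz": 0},
    {"x": 0,"y": 0,"z": 0,"wx": 0,"wy": 0,"wz": 0},
    {"x": 0,"y": 0,"z": 0,"wx": 0,"wy": 0,"wz": 0},
  ],
  hand=-1,
  grip_force=35,
)

```text
t: 9.78
eef_pos: [0.4991, 0.0528, 0.0369]
tool_rot: [0.001, 0.589, 0.808, 0.0]
contact_force: [-0.4, 0.4, 5.7]
gripper_width: 0.431
```

```bash
python3 - <<'E'
from h import *
b=np.load("p.npz")["b"];o=monitor.get_obs();print(o["q"].round(2),o["contact_force"],o["gripper_width"]*85,rot().as_matrix().round(3))
move(b2w(b,(0,.02,.15)),.311)
E
```

```text
[ 0.19  0.53 -0.52  2.08  0.44  0.63 -0.32] [-0.40185878  0.41260753  5.66461755] 36.64371124856533 [[-0.305  0.952  0.001]
 [ 0.952  0.305 -0.001]
 [-0.001  0.001 -1.   ]]
pos [0.4991 0.0528 0.0369] -> [-0.0014 -0.0045 -0.5653] [ 0.0003  0.0003 -0.0002]
```

Emit:
jog_arm(
  plan=[
    {"x": -0.001,"y": -0.004,"z": -0.03,"wx": 0,"wy": 0,"wz": 0},
    {"x": -0.001,"y": -0.004,"z": -0.07,"wx": 0,"wy": 0,"wz": 0},
    {"x": -0.001,"y": -0.004,"z": -0.12,"wx": 0,"wy": 0,"wz": 0},
    {"x": -0.001,"y": -0.004,"z": -0.2,"wx": 0,"wy": 0,"wz": 0},
    {"x": -0.001,"y": -0.004,"z": -0.3,"wx": 0,"wy": 0,"wz": 0},
    {"x": -0.001,"y": -0.004,"z": -0.45,"wx": 0,"wy": 0,"wz": 0},
    {"x": -0.001,"y": -0.004,"z": -0.56,"wx": 0,"wy": 0,"wz": 0},
    {"x": 0.15,"y": 0.02,"z": -0.58,"wx": 0,"wy": 0,"wz": 0.02},
    {"x": 0.3,"y": 0.05,"z": -0.58,"wx": 0,"wy": 0,"wz": 0.05},
    {"x": 0.5,"y": 0.1,"z": -0.58,"wx": 0,"wy": 0,"wz": 0.08},
    {"x": 0.65,"y": 0.2,"z": -0.58,"wx": 0,"wy": 0,"wz": 0.1},
    {"x": 0.8,"y": 0.3,"z": -0.58,"wx": 0,"wy": 0,"wz": 0.122},
  ],
)

```text
t: 10.78
eef_pos: [0.5067, 0.2252, 0.1541]
tool_rot: [0.001, 0.733, 0.68, 0.0]
contact_force: [1.0, -1.2, -0.2]
gripper_width: 0.437
```

```bash
python3 - <<'E'
from h import *
o=monitor.get_obs();print(o["q"].round(2),o["contact_force"],o["gripper_width"]*85)
ta=np.load("p.npz")["ta"];print(b2w(ta,(-.035,0,0)));move([.526,.350,.08],ta[2])
E
```

```text
[-0.08  0.43 -0.57  1.89  0.29  0.9  -0.86] [ 0.96737576 -1.19336797 -0.15761354] 37.14248566110858
[0.52617355 0.35015594 0.        ]
pos [0.5067 0.2252 0.1541] -> [0.6297 0.0484 0.3702] [ 0.0006  0.0002 -0.001 ]
```

Emit:
jog_arm(
  plan=[
    {"x": 0.3,"y": 0.02,"z": 0,"wx": 0,"wy": 0,"wz": -0.001},
    {"x": 0.5,"y": 0.04,"z": 0.05,"wx": 0,"wy": 0,"wz": -0.001},
    {"x": 0.63,"y": 0.048,"z": 0.15,"wx": 0,"wy": 0,"wz": -0.001},
    {"x": 0.63,"y": 0.048,"z": 0.25,"wx": 0,"wy": 0,"wz": -0.001},
    {"x": 0.63,"y": 0.048,"z": 0.37,"wx": 0,"wy": 0,"wz": -0.001},
    {"x": 0.63,"y": 0.048,"z": 0.37,"wx": 0,"wy": 0,"wz": -0.001},
    {"x": 0.63,"y": 0.048,"z": 0.37,"wx": 0,"wy": 0,"wz": -0.001},
    {"x": 0.63,"y": 0.048,"z": 0.37,"wx": 0,"wy": 0,"wz": -0.001},
  ],
)

```text
t: 11.45
eef_pos: [0.5267, 0.3498, 0.0817]
tool_rot: [0.001, 0.733, 0.681, 0.001]
contact_force: [1.4, 0.0, 0.6]
gripper_width: 0.437
```

```bash
python3 - <<'E'
from h import *
o=monitor.get_obs();print(o["q"].round(2),o["contact_force"],o["gripper_width"]*85)
ta=np.load("p.npz")["ta"];move([.526,.350,.011],ta[2])
I={n:cams.read_camera(n) for n in("top","side")}
sh=(o["eef_pos"][0],o["eef_pos"][1],ta[2]);P=[(sh,rect(0,0,.038,.064,.075),(0,0,255)),(ta,rect(0,0,.19,.12,.025),(0,255,0))]
a=overlay("top",I["top"],(160,190,80,100),5,P);c=overlay("side",I["side"],(210,280,120,110),4,P)
H=np.zeros((500,890,3),np.uint8);H[:500,:400]=a;H[:440,405:885]=c
cv2.imwrite("pics/c4.png",cv2.resize(H,None,fx=.89,fy=.89,interpolation=cv2.INTER_AREA))
E
```

```text
[-0.31  0.63 -0.52  1.75  0.4   0.86 -1.08] [1.39007567 0.00476179 0.5818126 ] 37.16192880029468
pos [0.5267 0.3498 0.0817] -> [ 0.0008 -0.0047  0.3533] [ 0.001  -0.0001 -0.0003]
```

View pics/c4.png

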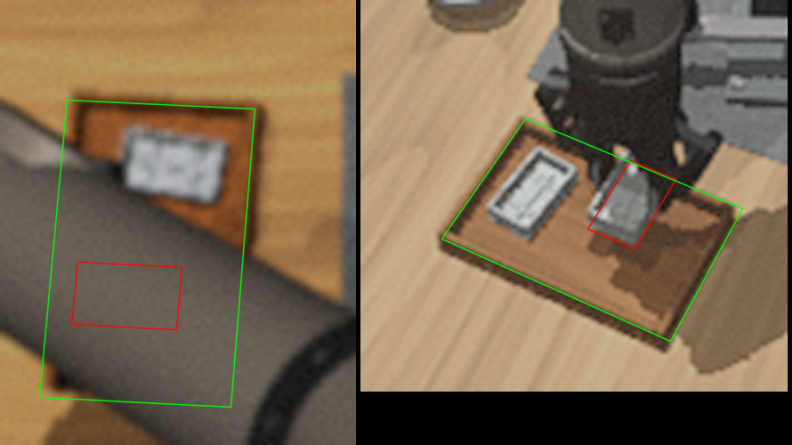

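Emit:
jog_arm(
  plan=[
    {"x": 0.001,"y": -0.004,"z": 0.08,"wx": 0.001,"wy": 0,"wz": 0},
    {"x": 0.001,"y": -0.004,"z": 0.16,"wx": 0.001,"wy": 0,"wz": 0},
    {"x": 0.001,"y": -0.004,"z": 0.23,"wx": 0.001,"wy": 0,"wz": 0},
    {"x": 0.001,"y": -0.004,"z": 0.28,"wx": 0.001,"wy": 0,"wz": 0},
    {"x": 0.001,"y": -0.004,"z": 0.31,"wx": 0.001,"wy": 0,"wz": 0},
    {"x": 0.001,"y": -0.004,"z": 0.325,"wx": 0.001,"wy": 0,"wz": 0},
    {"x": 0.001,"y": -0.004,"z": 0.335,"wx": 0.001,"wy": 0,"wz": 0},
    {"x": 0.001,"y": -0.004,"z": 0.34,"wx": 0.001,"wy": 0,"wz": 0},
    {"x": 0.001,"y": -0.004,"z": 0.34,"wx": 0.001,"wy": 0,"wz": 0},
  ],
)

```text
t: 12.3
eef_pos: [0.5269, 0.3506, 0.0145]
tool_rot: [0.0, 0.733, 0.681, 0.001]
contact_force: [0.2, 0.2, -0.5]
gripper_width: 0.438
```

Emit:
jog_arm(
  plan=[
    {"x": 0,"y": 0,"z": 0.004,"wx": 0,"wy": 0,"wz": 0},
    {"x": 0,"y": 0,"z": 0.008,"wx": 0,"wy": 0,"wz": 0},
    {"x": 0,"y": 0,"z": 0.012,"wx": 0,"wy": 0,"wz": 0},
    {"x": 0,"y": 0,"z": 0.012,"wx": 0,"wy": 0,"wz": 0},
  ],
)

```text
t: 12.63
eef_pos: [0.5269, 0.3506, 0.0122]
tool_rot: [0.0, 0.733, 0.681, 0.001]
contact_force: [0.5, -0.8, -0.7]
gripper_width: 0.431
```

Emit:
jog_arm(
  plan=[
    {"x": 0,"y": 0,"z": 0.004,"wx": 0,"wy": 0,"wz": 0},
    {"x": 0,"y": 0,"z": 0.008,"wx": 0,"wy": 0,"wz": 0},
    {"x": 0,"y": 0,"z": 0.008,"wx": 0,"wy": 0,"wz": 0},
    {"x": 0,"y": 0,"z": 0.008,"wx": 0,"wy": 0,"wz": 0},
  ],
)

```text
t: 12.97
eef_pos: [0.5271, 0.3507, 0.011]
tool_rot: [0.0, 0.733, 0.681, 0.001]
contact_force: [-0.8, -0.6, 4.5]
gripper_width: 0.437
```

```bash
python3 - <<'E'
from h import *
o=monitor.get_obs();print(o["eef_pos"].round(4),o["contact_force"].round(2),o["torque"].round(3),o["gripper_width"]*85)
ta=np.load("p.npz")["ta"]
I={n:cams.read_camera(n) for n in("side",)}
sh=(o["eef_pos"][0],o["eef_pos"][1],ta[2]);P=[(sh,rect(0,0,.038,.064,.024),(0,0,255)),(ta,rect(0,0,.19,.12,.025),(0,255,0))]
cv2.imwrite("pics/c5.png",overlay("side",I["side"],(215,290,110,95),6,P))
E
```

```text
[0.5271 0.3507 0.011 ] [-0.82 -0.62  4.49] [-0.238  0.298 -0.001] 37.121865627291065
```

View pics/c5.png

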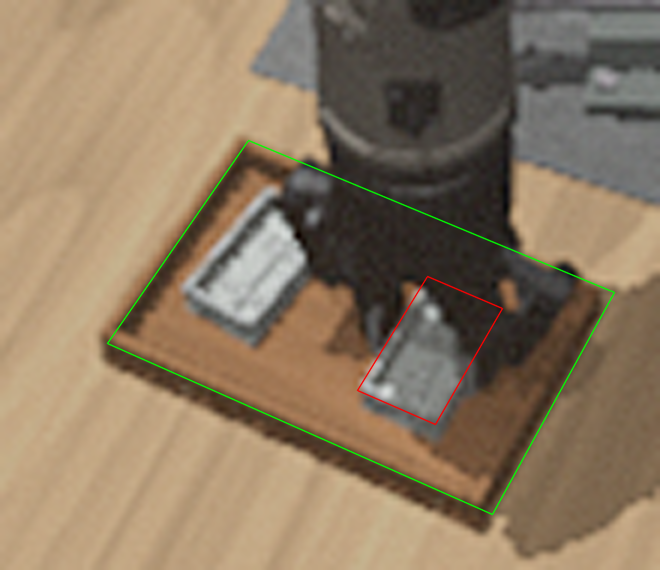

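Emit:
jog_arm(
  plan=[
    {"x": 0,"y": 0,"z": 0,"wx": 0,"wy": 0,"wz": 0},
    {"x": 0,"y": 0,"z": 0,"wx": 0,"wy": 0,"wz": 0},
    {"x": 0,"y": 0,"z": 0,"wx": 0,"wy": 0,"wz": 0},
    {"x": 0,"y": 0,"z": 0,"wx": 0,"wy": 0,"wz": 0},
    {"x": 0,"y": 0,"z": -0.02,"wx": 0,"wy": 0,"wz": 0},
    {"x": 0,"y": 0,"z": -0.06,"wx": 0,"wy": 0,"wz": 0},
    {"x": 0,"y": 0,"z": -0.12,"wx": 0,"wy": 0,"wz": 0},
    {"x": 0,"y": 0,"z": -0.25,"wx": 0,"wy": 0,"wz": 0},
    {"x": 0,"y": 0,"z": -0.4,"wx": 0,"wy": 0,"wz": 0},
    {"x": 0,"y": 0,"z": -0.6,"wx": 0,"wy": 0,"wz": 0},
    {"x": -0.2,"y": 0,"z": -0.75,"wx": 0,"wy": 0,"wz": -0.03},
    {"x": -0.4,"y": 0,"z": -0.75,"wx": 0,"wy": 0,"wz": -0.06},
  ],
  hand=0.2,
)

```text
t: 14.02
eef_pos: [0.5228, 0.2817, 0.1675]
tool_rot: [0.001, 0.661, 0.75, 0.007]
contact_force: [1.1, 0.1, 1.2]
gripper_width: 0.603
```

```bash
python3 - <<'E'
from fit import *
o=monitor.get_obs();print(o["eef_pos"].round(4),o["contact_force"].round(2),o["gripper_width"]*85,o["q"].round(2))
I={n:cams.read_camera(n) for n in("side","top")}
# current sleeve pointer
b=np.load("p.npz")["b"]
for n,i in I.items():
    cv2.imwrite(f"pics/{n}6r.png",i[:,:,::-1])
    for k,z in(("sleeve_pointer",.018),("dial_mark4",.014),("sleeve_grip",.058)):
        for d in finder.place_of(n,k)[:2]:
            w=unproj(n,d["location"],z)-b2w(b,(0,-.1,z));print(n,k,round(d["confidence"],2),np.hypot(*w[:2]).round(4),"bed ang",(np.degrees(np.arctan2(w[1],w[0])-b[2])).round(1))
i=I["side"];P=[(b,circ(0,-.1,.027,.018),(255,0,255)),(b,circ(0,-.1,.02,.075),(255,255,0)),(b,circ(0,-.1,.046,.014),(0,255,0))]
a=overlay("side",i,(305,210,55,55),7,P);c=overlay("side",i,(215,290,110,95),4,[])
H=np.zeros((400,830,3),np.uint8);H[:385,:385]=a;H[:380,388:828]=c
cv2.imwrite("pics/c6.png",H[:,:800])
E
```

```text
[0.5228 0.2817 0.1675] [1.13 0.08 1.16] 51.28491276905892 [-0.12  0.48 -0.62  1.8   0.33  0.96 -0.76]
side sleeve_pointer 0.68 0.0228 bed ang 49.1
side sleeve_pointer 0.32 0.1212 bed ang 88.9
side dial_mark4 0.58 0.0508 bed ang -11.7
side sleeve_grip 0.81 0.0082 bed ang -102.3
side sleeve_grip 0.62 0.4301 bed ang 63.0
top sleeve_pointer 0.5 0.0194 bed ang 20.8
top dial_mark4 0.76 0.0371 bed ang -7.7
top sleeve_grip 0.57 0.0019 bed ang -115.4
```

View pics/c6.png

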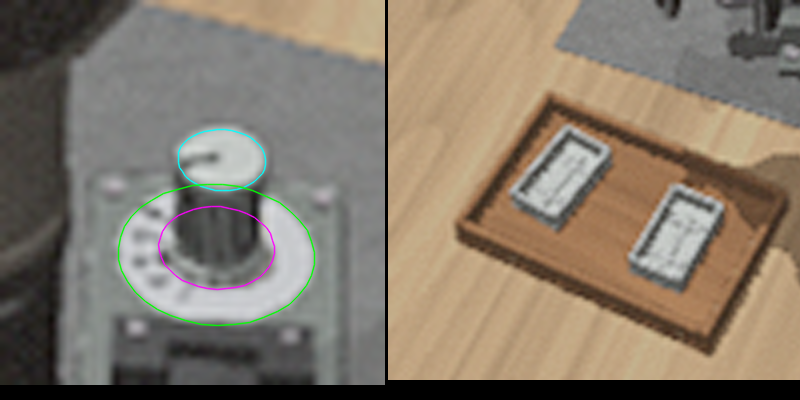

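```bash
python3 - <<'E'
from fit import *
b=np.load("p.npz")["b"]
def polar(n,i,rs,z):
    A=np.radians(np.arange(-180,180,1));m=np.array([[proj(n,b2w(b,(r*np.cos(a),-.1+r*np.sin(a),z))) for a in A] for r in rs],np.float32)
    return cv2.remap(i,m[...,0],m[...,1],cv2.INTER_CUBIC)
rows=[]
for n,f in(("top","top1r"),("side","side1r"),("side","side6r")):
    i=cv2.imread(f"pics/{f}.png")
    for rs,z in((np.arange(.046,.024,-.0005),.0135),(np.arange(.02,.002,-.0005),.075)):
        p=polar(n,i,rs,z);rows+= [cv2.resize(p,(720,96),interpolation=cv2.INTER_CUBIC),np.full((4,720,3),(0,0,255),np.uint8)]
        g=p.mean(axis=2).mean(axis=0)
        if z>.07: 
            g=p.mean(axis=2)[4:28].mean(0);k=np.argsort(g)[:12];print(f,"line darkest bed deg",np.sort(k)-180,g[k].round())
H=np.concatenate(rows)
for d in range(-180,180,30): cv2.putText(H,str(d),((d+180)*2,12),0,.4,(0,255,0),1); H[::3,(d+180)*2]=(0,255,0)
cv2.imwrite("pics/c7.png",H)
E
```

```text
top1r line darkest bed deg [14 15 16 17 18 19 20 21 22 23 24 25] [109. 109. 109. 110. 110. 111. 111. 112. 113. 113. 115. 115.]
side1r line darkest bed deg [ 4  5  6  7  8  9 10 11 12 13 14 15] [123. 123. 123. 123. 124. 124. 124. 125. 125. 126. 126. 127.]
side6r line darkest bed deg [ 5  6  7  8  9 10 11 12 13 14 15 16] [131. 131. 131. 131. 131. 131. 132. 132. 133. 133. 134. 135.]
```

View pics/c7.png

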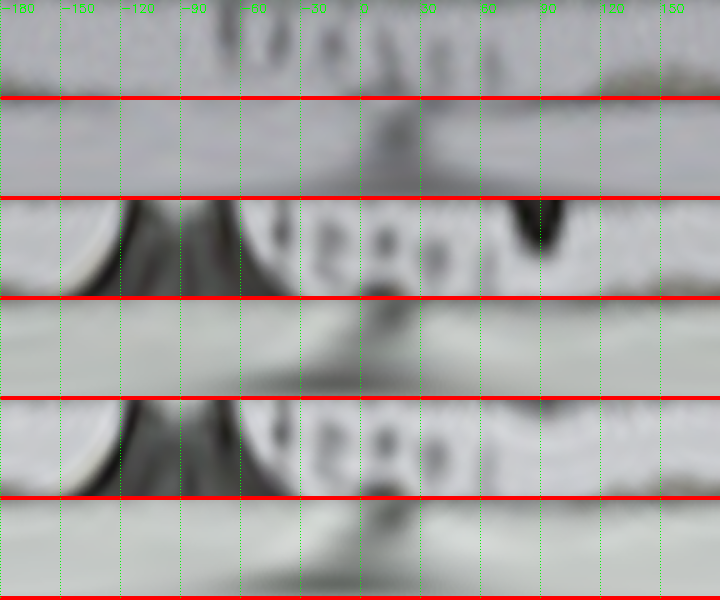

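```bash
cat > ptr.py <<'E'
from fit import *
b=np.load("p.npz")["b"]
def rectify(n,i,z,R=.03,s=.00025):
    g=np.arange(-R,R,s);X,Y=np.meshgrid(g,g);c=cal(n);E=c["extrinsics"]
    W=np.stack([b[0]+np.cos(b[2])*X-np.sin(b[2])*(Y-.1),b[1]+np.sin(b[2])*X+np.cos(b[2])*(Y-.1),np.full_like(X,z)],-1)@E[:3,:3].T+E[:3,3]
    return X,Y,cv2.remap(i,(c["cx"]+c["fx"]*W[...,0]/W[...,2]).astype(np.float32),(c["cy"]+c["fy"]*W[...,1]/W[...,2]).astype(np.float32),cv2.INTER_CUBIC)
def line(n,i):
    X,Y,p=rectify(n,i,.075);p=p.mean(2)
    # disc centre: best circle r=20mm by gradient
    m=np.hypot(X,Y)<.0165;bg=np.median(p[m]);w=np.clip(bg-p-12,0,None)*m
    cx,cy=(w*X).sum()/w.sum(),(w*Y).sum()/w.sum();dx,dy=X-cx,Y-cy
    C=np.array([[(w*dx*dx).sum(),(w*dx*dy).sum()],[(w*dx*dy).sum(),(w*dy*dy).sum()]])/w.sum()
    v=np.linalg.eigh(C);d=v[1][:,1];d=d*np.sign(d@[cx,cy])
    return np.degrees(np.arctan2(d[1],d[0])).round(1),(cx*1000).round(1),(cy*1000).round(1),np.sqrt(v[0]*1e6).round(1)
E
python3 - <<'E'
from ptr import *
for n,f in(("top","top0"),("top","top1r"),("side","side0"),("side","side1r"),("side","side6r")): print(f,line(n,cv2.imread(f"pics/{f}.png")))
def sub(n,f): 
    _,_,p=rectify(n,cv2.imread(f"pics/{f}.png"),.075);_,_,q=rectify(n,cv2.imread(f"pics/{f}.png"),.016,.05,.0004);r=np.concatenate([cv2.resize(p,(380,380)),cv2.resize(q,(380,380))],1)[::-1].copy()
    return r
H=np.concatenate([cv2.resize(sub("top","top1r"),(590,295)),cv2.resize(sub("side","side6r"),(590,295))]);cv2.imwrite("pics/c8.png",H)
E
```

```text
top0 (np.float64(18.6), np.float64(8.0), np.float64(2.9), array([1.9, 4.9]))
top1r (np.float64(18.3), np.float64(8.0), np.float64(2.9), array([2. , 4.8]))
side0 (np.float64(19.4), np.float64(8.4), np.float64(0.6), array([2.2, 4.7]))
side1r (np.float64(20.3), np.float64(8.3), np.float64(0.5), array([2.1, 4.7]))
side6r (np.float64(20.3), np.float64(8.4), np.float64(0.5), array([2.2, 4.8]))
```

View pics/c8.png

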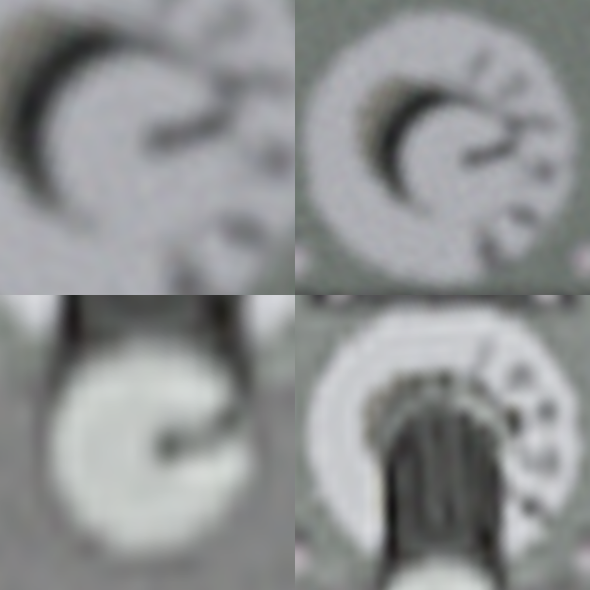

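```bash
python3 - <<'E'
from h import *
b=np.load("p.npz")["b"];move(b2w(b,(0,-.1,.13)),.591);print(rot().as_matrix().round(3))
E
```

```text
pos [0.5207 0.2774 0.1604] -> [-1.6938 -0.1267  0.148 ] [ 0.0008 -0.0005 -0.1511]
[[-0.116  0.993  0.002]
 [ 0.993  0.116  0.002]
 [ 0.002  0.002 -1.   ]]
```

Emit:
jog_arm(
  plan=[
    {"x": -0.2,"y": -0.02,"z": 0,"wx": 0,"wy": 0,"wz": -0.03},
    {"x": -0.4,"y": -0.04,"z": 0,"wx": 0,"wy": 0,"wz": -0.06},
    {"x": -0.6,"y": -0.06,"z": 0,"wx": 0,"wy": 0,"wz": -0.09},
    {"x": -0.8,"y": -0.07,"z": 0,"wx": 0,"wy": 0,"wz": -0.12},
    {"x": -1,"y": -0.08,"z": 0,"wx": 0,"wy": 0,"wz": -0.15},
    {"x": -1,"y": -0.08,"z": 0,"wx": 0,"wy": 0,"wz": -0.15},
    {"x": -1,"y": -0.08,"z": 0,"wx": 0,"wy": 0,"wz": -0.15},
  ],
  hand=0.4,
)

```text
t: 15.0
eef_pos: [0.5283, 0.0745, 0.1594]
tool_rot: [-0.0, 0.474, 0.88, 0.001]
contact_force: [-0.4, 0.6, -0.2]
gripper_width: 0.7
```

```bash
python3 - <<'E'
from h import *
b=np.load("p.npz")["b"];move(b2w(b,(0,-.1,.12)),.591)
E
```

```text
pos [0.5283 0.0745 0.1594] -> [-0.5879 -0.3481  0.1957] [ 0.0005 -0.0003 -0.0027]
```

Emit:
jog_arm(
  plan=[
    {"x": -0.2,"y": -0.12,"z": 0,"wx": 0,"wy": 0,"wz": -0.003},
    {"x": -0.4,"y": -0.24,"z": 0.05,"wx": 0,"wy": 0,"wz": -0.003},
    {"x": -0.588,"y": -0.348,"z": 0.1,"wx": 0,"wy": 0,"wz": -0.003},
    {"x": -0.588,"y": -0.348,"z": 0.19,"wx": 0,"wy": 0,"wz": -0.003},
    {"x": -0.588,"y": -0.348,"z": 0.19,"wx": 0,"wy": 0,"wz": -0.003},
    {"x": -0.588,"y": -0.348,"z": 0.19,"wx": 0,"wy": 0,"wz": -0.003},
  ],
)

```text
t: 15.5
eef_pos: [0.5346, -0.0604, 0.1201]
tool_rot: [-0.001, 0.47, 0.883, 0.001]
contact_force: [0.2, 0.0, -0.0]
gripper_width: 0.706
```

```bash
python3 - <<'E'
from h import *
b=np.load("p.npz")["b"];move(b2w(b,(0,-.1,.04)),.591)
E
```

```text
pos [ 0.5346 -0.0604  0.1201] -> [-0.0086 -0.003   0.4004] [ 0.0002 -0.0011  0.0004]
```

Emit:
jog_arm(
  plan=[
    {"x": -0.008,"y": -0.003,"z": 0.08,"wx": 0,"wy": 0,"wz": 0},
    {"x": -0.008,"y": -0.003,"z": 0.16,"wx": 0,"wy": 0,"wz": 0},
    {"x": -0.008,"y": -0.003,"z": 0.24,"wx": 0,"wy": 0,"wz": 0},
    {"x": -0.008,"y": -0.003,"z": 0.32,"wx": 0,"wy": 0,"wz": 0},
    {"x": -0.008,"y": -0.003,"z": 0.38,"wx": 0,"wy": 0,"wz": 0},
    {"x": -0.008,"y": -0.003,"z": 0.4,"wx": 0,"wy": 0,"wz": 0},
    {"x": -0.008,"y": -0.003,"z": 0.4,"wx": 0,"wy": 0,"wz": 0},
  ],
)

```text
t: 16.08
eef_pos: [0.5348, -0.0597, 0.0397]
tool_rot: [-0.002, 0.469, 0.883, 0.001]
contact_force: [-0.2, 0.0, 0.1]
gripper_width: 0.7
```

Emit:
jog_arm(
  plan=[
    {"x": 0,"y": 0,"z": 0,"wx": 0,"wy": 0,"wz": 0},
    {"x": 0,"y": 0,"z": 0,"wx": 0,"wy": 0,"wz": 0},
    {"x": 0,"y": 0,"z": 0,"wx": 0,"wy": 0,"wz": 0},
    {"x": 0,"y": 0,"z": 0,"wx": 0,"wy": 0,"wz": 0},
    {"x": 0,"y": 0,"z": 0,"wx": 0,"wy": 0,"wz": 0},
  ],
  hand=-1,
  grip_force=40,
)

```text
t: 16.5
eef_pos: [0.5339, -0.0597, 0.0407]
tool_rot: [-0.002, 0.469, 0.883, 0.001]
contact_force: [-5.6, -0.5, 5.6]
gripper_width: 0.458
```

```bash
python3 - <<'E'
from h import *
b=np.load("p.npz")["b"];o=monitor.get_obs();print(o["contact_force"].round(1),o["torque"].round(2),o["q"].round(2),o["gripper_width"]*85)
move(b2w(b,(0,-.1,.04)),.591)
E
```

```text
[-5.6 -0.5  5.6] [-0.06  0.93 -0.02] [ 0.45  0.59 -0.58  1.99  0.48  0.7   0.17] 38.89852359348687
pos [ 0.5339 -0.0597  0.0407] -> [-0.0119 -0.0017  0.0034] [-0.0004 -0.0016  0.0012]
```

Emit:
jog_arm(
  plan=[
    {"x": -0.002,"y": 0,"z": 0,"wx": 0,"wy": 0,"wz": 0.02},
    {"x": -0.004,"y": 0,"z": 0,"wx": 0,"wy": 0,"wz": 0.04},
    {"x": -0.006,"y": 0,"z": 0,"wx": 0,"wy": 0,"wz": 0.06},
    {"x": -0.006,"y": 0,"z": 0,"wx": 0,"wy": 0,"wz": 0.08},
    {"x": -0.006,"y": 0,"z": 0,"wx": 0,"wy": 0,"wz": 0.1},
    {"x": -0.006,"y": 0,"z": 0,"wx": 0,"wy": 0,"wz": 0.12},
    {"x": -0.006,"y": 0,"z": 0,"wx": 0,"wy": 0,"wz": 0.14},
    {"x": -0.006,"y": 0,"z": 0,"wx": 0,"wy": 0,"wz": 0.16},
    {"x": -0.006,"y": 0,"z": 0,"wx": 0,"wy": 0,"wz": 0.179},
    {"x": -0.006,"y": 0,"z": 0,"wx": 0,"wy": 0,"wz": 0.179},
    {"x": -0.006,"y": 0,"z": 0,"wx": 0,"wy": 0,"wz": 0.179},
  ],
)

```text
t: 17.42
eef_pos: [0.5349, -0.0594, 0.0409]
tool_rot: [-0.003, 0.695, 0.719, 0.001]
contact_force: [1.9, 4.3, -9.9]
gripper_width: 0.46
```

```bash
python3 - <<'E'
from ptr import *
o=monitor.get_obs();print(o["contact_force"].round(1),o["torque"].round(2));y=rot().as_matrix()[:,1];print("jaw bed deg",np.degrees(np.arctan2(y[1],y[0])-b[2]))
E
```

```text
[ 1.9  4.3 -9.9] [ 0.84 -0.82 -0.08]
jaw bed deg -15.81217536613428
```

Emit:
jog_arm(
  plan=[
    {"x": 0,"y": 0,"z": 0,"wx": 0,"wy": 0,"wz": 0},
    {"x": 0,"y": 0,"z": 0,"wx": 0,"wy": 0,"wz": 0},
    {"x": 0,"y": 0,"z": 0,"wx": 0,"wy": 0,"wz": 0},
    {"x": 0,"y": 0,"z": 0,"wx": 0,"wy": 0,"wz": 0},
    {"x": 0,"y": 0,"z": -0.1,"wx": 0,"wy": 0,"wz": 0},
    {"x": 0,"y": 0,"z": -0.25,"wx": 0,"wy": 0,"wz": 0},
    {"x": 0,"y": 0,"z": -0.4,"wx": 0,"wy": 0,"wz": 0},
    {"x": 0,"y": 0,"z": -0.6,"wx": 0,"wy": 0,"wz": 0},
    {"x": 0.2,"y": 0,"z": -0.7,"wx": 0,"wy": 0,"wz": 0},
    {"x": 0.4,"y": 0,"z": -0.7,"wx": 0,"wy": 0,"wz": 0},
    {"x": 0.7,"y": 0,"z": -0.7,"wx": 0,"wy": 0,"wz": 0},
    {"x": 1,"y": 0,"z": -0.7,"wx": 0,"wy": 0,"wz": 0},
  ],
  hand=0.4,
)

```text
t: 18.42
eef_pos: [0.5299, 0.103, 0.1829]
tool_rot: [-0.002, 0.695, 0.719, 0.001]
contact_force: [0.8, 0.7, -0.1]
gripper_width: 0.698
```

```bash
python3 - <<'E'
from ptr import *
i=cams.read_camera("side")[:,:,::-1].copy();cv2.imwrite("pics/side9r.png",i)
print(line("side",i))
_,_,p=rectify("side",i,.075);_,_,q=rectify("side",i,.016,.05,.0004)
H=np.concatenate([cv2.resize(p,(380,380))[::-1],cv2.resize(q,(380,380))[::-1]],1)
cv2.imwrite("pics/c9.png",H);print(monitor.get_obs()["eef_pos"].round(3),monitor.get_obs()["q"].round(2))
t=np.arange(.9,1.75,.05)
move([.5616,.1769,.15],b[2]+1.6)
E
```

```text
(np.float64(-49.0), np.float64(-2.7), np.float64(-5.5), array([ 3.4, 13.6]))
[0.528 0.114 0.184] [ 0.16  0.37 -0.6   1.9   0.24  0.94 -0.5 ]
pos [0.5285 0.1144 0.1835] -> [0.303  0.1794 0.1711] [-0.002  -0.0032  0.4061]
```

View pics/c9.png

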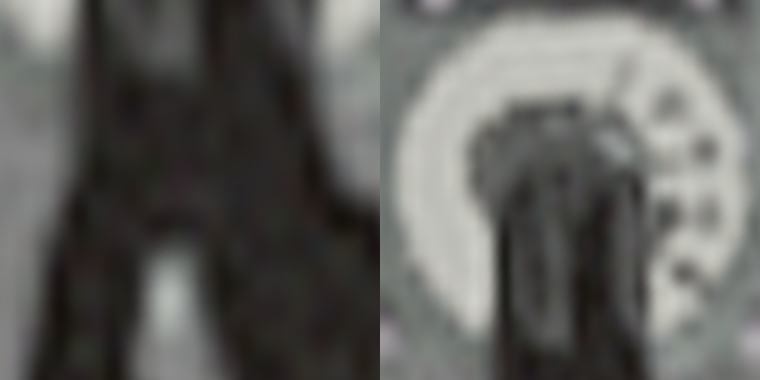

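Emit:
jog_arm(
  plan=[
    {"x": 0.15,"y": 0.1,"z": 0,"wx": 0,"wy": 0,"wz": -0.039},
    {"x": 0.3,"y": 0.18,"z": 0,"wx": 0,"wy": 0,"wz": -0.078},
    {"x": 0.303,"y": 0.18,"z": 0,"wx": 0,"wy": 0,"wz": -0.117},
    {"x": 0.303,"y": 0.18,"z": 0,"wx": 0,"wy": 0,"wz": -0.156},
    {"x": 0.303,"y": 0.18,"z": 0,"wx": 0,"wy": 0,"wz": -0.195},
    {"x": 0.303,"y": 0.18,"z": 0,"wx": 0,"wy": 0,"wz": -0.234},
    {"x": 0.303,"y": 0.18,"z": 0,"wx": 0,"wy": 0,"wz": -0.273},
    {"x": 0.303,"y": 0.18,"z": 0,"wx": 0,"wy": 0,"wz": -0.312},
    {"x": 0.303,"y": 0.18,"z": 0,"wx": 0,"wy": 0,"wz": -0.351},
    {"x": 0.303,"y": 0.18,"z": 0,"wx": 0,"wy": 0,"wz": -0.39},
    {"x": 0.303,"y": 0.18,"z": 0,"wx": 0,"wy": 0,"wz": -0.429},
    {"x": 0.303,"y": 0.18,"z": 0,"wx": 0,"wy": 0,"wz": -0.468},
  ],
  hand=0.3,
)

```text
t: 19.47
eef_pos: [0.5619, 0.1757, 0.1843]
tool_rot: [0.0, 0.025, 1.0, 0.005]
contact_force: [-0.2, 0.4, -0.5]
gripper_width: 0.649
```

```bash
python3 - <<'E'
from ptr import *
i=cams.read_camera("side")[:,:,::-1].copy();cv2.imwrite("pics/side10r.png",i)
print(line("side",i))
_,_,p=rectify("side",i,.075);_,_,q=rectify("side",i,.016,.05,.0004)
H=np.concatenate([cv2.resize(p,(380,380))[::-1],cv2.resize(q,(380,380))[::-1]],1)
cv2.imwrite("pics/c10.png",H);print(monitor.get_obs()["q"].round(2))
move([.5616,.1769,.072],b[2]+1.6)
E
```

```text
(np.float64(-12.2), np.float64(8.8), np.float64(-3.4), array([2. , 4.6]))
[ 0.27  0.54 -0.91  1.77  0.48  1.06  0.72]
pos [0.5619 0.1756 0.1842] -> [0.0018 0.0006 0.5609] [ 0.0033  0.0006 -0.1219]
```

View pics/c10.png

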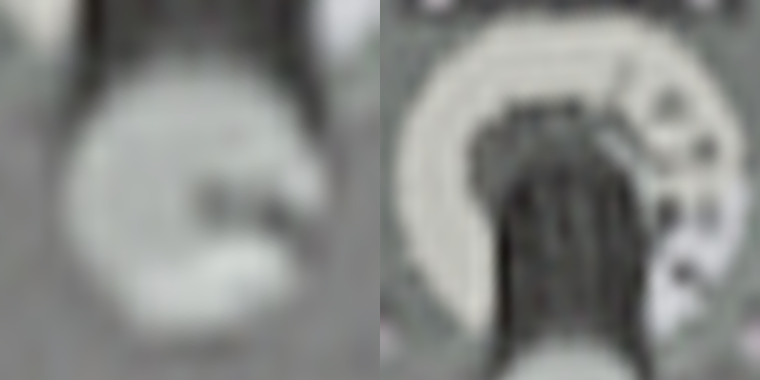

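The line on the sleeve top measures -12.2° against -12.9° for mark 4, and the nib stands at the four-dot tick. Next I swing the arm back.

Emit:
jog_arm(
  plan=[
    {"x": 0.002,"y": 0,"z": 0,"wx": 0.003,"wy": 0,"wz": -0.039},
    {"x": 0.002,"y": 0,"z": 0.05,"wx": 0.003,"wy": 0,"wz": -0.078},
    {"x": 0.002,"y": 0,"z": 0.1,"wx": 0.003,"wy": 0,"wz": -0.122},
    {"x": 0.002,"y": 0,"z": 0.2,"wx": 0.003,"wy": 0,"wz": -0.122},
    {"x": 0.002,"y": 0,"z": 0.3,"wx": 0.003,"wy": 0,"wz": -0.122},
    {"x": 0.002,"y": 0,"z": 0.4,"wx": 0.003,"wy": 0,"wz": -0.122},
    {"x": 0.002,"y": 0,"z": 0.5,"wx": 0.003,"wy": 0,"wz": -0.122},
    {"x": 0.002,"y": 0,"z": 0.56,"wx": 0.003,"wy": 0,"wz": -0.122},
    {"x": 0.002,"y": 0,"z": 0.56,"wx": 0.003,"wy": 0,"wz": -0.122},
    {"x": 0.002,"y": 0,"z": 0.56,"wx": 0.003,"wy": 0,"wz": -0.122},
  ],
)

```text
t: 20.35
eef_pos: [0.5615, 0.1766, 0.0722]
tool_rot: [0.0, -0.169, 0.986, 0.0]
contact_force: [0.6, 0.0, 0.1]
gripper_width: 0.65
```

Emit:
jog_arm(
  plan=[
    {"x": 0,"y": 0,"z": 0,"wx": 0,"wy": 0,"wz": 0},
    {"x": 0,"y": 0,"z": 0,"wx": 0,"wy": 0,"wz": 0},
    {"x": 0,"y": 0,"z": 0,"wx": 0,"wy": 0,"wz": 0},
    {"x": 0,"y": 0,"z": 0,"wx": 0,"wy": 0,"wz": 0},
    {"x": 0,"y": 0,"z": 0,"wx": 0,"wy": 0,"wz": 0},
    {"x": 0,"y": 0,"z": 0,"wx": 0,"wy": 0,"wz": 0},
  ],
  hand=-1,
  grip_force=30,
)

```text
t: 20.85
eef_pos: [0.5622, 0.177, 0.0735]
tool_rot: [0.001, -0.169, 0.986, 0.0]
contact_force: [-1.0, -1.4, 6.6]
gripper_width: 0.242
```

```bash
python3 - <<'E'
from h import *
b=np.load("p.npz")["b"];o=monitor.get_obs();print(o["q"].round(2),o["contact_force"].round(1))
d=o["eef_pos"]-b2w(b,(0,.115,.08)); print("rad",np.hypot(d[0],d[1]),"ang",np.arctan2(d[1],d[0])+np.pi/2-b[2])
arc(0,np.arange(1.5,.39,-.1),.096,o["eef_pos"][2])
E
```

```text
[ 0.24  0.71 -0.89  1.85  0.68  0.92  0.94] [-1.  -1.4  6.6]
rad 0.09921987418205828 ang 1.6118126210107553
1.5 [ 0.018 -0.054 -0.   ]
1.4 [ 0.026 -0.101 -0.   ]
1.3 [ 0.037 -0.148 -0.   ]
1.2 [ 0.054 -0.193 -0.   ]
1.1 [ 0.075 -0.236 -0.   ]
1.0 [ 0.1   -0.277 -0.   ]
0.9 [ 0.129 -0.315 -0.001]
0.8 [ 0.161 -0.35  -0.001]
0.7 [ 0.197 -0.382 -0.001]
0.6 [ 0.236 -0.41  -0.001]
0.5 [ 0.278 -0.434 -0.001]
0.4 [ 0.322 -0.454 -0.001]
```

Emit:
jog_arm(
  plan=[
    {"x": 0.006,"y": -0.054,"z": 0,"wx": 0,"wy": 0,"wz": 0.035},
    {"x": 0.016,"y": -0.101,"z": 0,"wx": 0,"wy": 0,"wz": 0.067},
    {"x": 0.03,"y": -0.148,"z": 0,"wx": 0,"wy": 0,"wz": 0.099},
    {"x": 0.047,"y": -0.193,"z": 0,"wx": 0,"wy": 0,"wz": 0.131},
    {"x": 0.068,"y": -0.236,"z": 0,"wx": 0,"wy": 0,"wz": 0.163},
    {"x": 0.093,"y": -0.277,"z": 0,"wx": 0,"wy": 0,"wz": 0.194},
    {"x": 0.122,"y": -0.315,"z": 0,"wx": 0,"wy": 0,"wz": 0.226},
    {"x": 0.154,"y": -0.35,"z": 0,"wx": 0,"wy": 0,"wz": 0.258},
    {"x": 0.19,"y": -0.382,"z": 0,"wx": 0,"wy": 0,"wz": 0.29},
    {"x": 0.229,"y": -0.41,"z": 0,"wx": 0,"wy": 0,"wz": 0.322},
    {"x": 0.271,"y": -0.434,"z": 0,"wx": 0,"wy": 0,"wz": 0.354},
    {"x": 0.271,"y": -0.434,"z": 0,"wx": 0,"wy": 0,"wz": 0.354},
  ],
)

```text
t: 21.85
eef_pos: [0.5401, 0.0745, 0.0736]
tool_rot: [0.002, 0.38, 0.925, 0.0]
contact_force: [4.9, -3.5, -4.7]
gripper_width: 0.242
```

```bash
python3 - <<'E'
from h import *
b=np.load("p.npz")["b"];o=monitor.get_obs();print(o["q"].round(2),o["contact_force"].round(1))
d=o["eef_pos"]-b2w(b,(0,.115,.08)); print("rad",np.hypot(d[0],d[1]),"ang",np.arctan2(d[1],d[0])+np.pi/2-b[2])
y=rot().as_matrix()[:,1];print("jaw",np.arctan2(y[1],y[0])-b[2])
arc(0,np.arange(.4,-.11,-.1),np.hypot(d[0],d[1]),o["eef_pos"][2])
E
```

```text
[ 0.26  0.56 -0.65  1.96  0.48  0.78  0.12] [ 4.9 -3.5 -4.7]
rad 0.09850867808083084 ang 0.49437179330336584
jaw 0.4807887487741486
0.4 [ 0.002 -0.046 -0.   ]
0.3 [ 0.008 -0.095 -0.   ]
0.2 [ 0.019 -0.143 -0.   ]
0.1 [ 0.035 -0.19  -0.   ]
0.0 [ 0.056 -0.234 -0.001]
-0.1 [ 0.081 -0.277 -0.001]
```

Emit:
jog_arm(
  plan=[
    {"x": 0.002,"y": -0.046,"z": 0,"wx": 0,"wy": 0,"wz": 0.03},
    {"x": 0.008,"y": -0.095,"z": 0,"wx": 0,"wy": 0,"wz": 0.06},
    {"x": 0.019,"y": -0.143,"z": 0,"wx": 0,"wy": 0,"wz": 0.09},
    {"x": 0.035,"y": -0.19,"z": 0,"wx": 0,"wy": 0,"wz": 0.12},
    {"x": 0.045,"y": -0.212,"z": 0,"wx": 0,"wy": 0,"wz": 0.137},
    {"x": 0.05,"y": -0.222,"z": 0,"wx": 0,"wy": 0,"wz": 0.145},
    {"x": 0.056,"y": -0.234,"z": 0,"wx": 0,"wy": 0,"wz": 0.153},
    {"x": 0.056,"y": -0.234,"z": 0,"wx": 0,"wy": 0,"wz": 0.153},
    {"x": 0.056,"y": -0.234,"z": 0,"wx": 0,"wy": 0,"wz": 0.153},
  ],
)

```text
t: 22.6
eef_pos: [0.4997, 0.0494, 0.0736]
tool_rot: [0.002, 0.588, 0.809, 0.001]
contact_force: [2.5, -0.7, -3.8]
gripper_width: 0.244
```

```bash
cat > chk.py <<'E'
from h import *
b=np.load("p.npz")["b"];o=monitor.get_obs();y=rot().as_matrix()[:,1];f=o["contact_force"]
d=o["eef_pos"]-b2w(b,(0,.115,.08)); print("rad",np.hypot(d[0],d[1]),"ang",np.arctan2(d[1],d[0])+np.pi/2-b[2],"F along jaw",f@y,f.round(1),"jaw",np.arctan2(y[1],y[0])-b[2])
E
python3 chk.py
```

```text
rad 0.09821815388541089 ang 0.0055839148539004735 F along jaw 2.094962930856671 [ 2.5 -0.7 -3.8] jaw 0.0018492342174490362
```

Emit:
jog_arm(
  plan=[
    {"x": 0,"y": -0.004,"z": 0,"wx": 0,"wy": 0,"wz": 0},
    {"x": 0,"y": -0.008,"z": 0,"wx": 0,"wy": 0,"wz": 0},
    {"x": 0,"y": -0.012,"z": 0,"wx": 0,"wy": 0,"wz": 0},
    {"x": 0,"y": -0.012,"z": 0,"wx": 0,"wy": 0,"wz": 0},
    {"x": 0,"y": -0.012,"z": 0,"wx": 0,"wy": 0,"wz": 0},
  ],
)

```text
t: 23.02
eef_pos: [0.4996, 0.0495, 0.0737]
tool_rot: [0.003, 0.588, 0.809, 0.003]
contact_force: [9.1, -0.1, -11.7]
gripper_width: 0.239
```

```bash
python3 chk.py
```

```text
rad 0.09816069546021278 ang 0.004521552069065071 F along jaw 8.53816665752588 [  9.1  -0.1 -11.7] jaw 0.002879248758161479
```

Emit:
jog_arm(
  plan=[
    {"x": 0,"y": -0.006,"z": 0,"wx": 0,"wy": 0,"wz": 0},
    {"x": 0,"y": -0.012,"z": 0,"wx": 0,"wy": 0,"wz": 0},
    {"x": 0,"y": -0.018,"z": 0,"wx": 0,"wy": 0,"wz": 0},
    {"x": 0,"y": -0.018,"z": 0,"wx": 0,"wy": 0,"wz": 0},
    {"x": 0,"y": -0.018,"z": 0,"wx": 0,"wy": 0,"wz": 0},
  ],
)

```text
t: 23.43
eef_pos: [0.4995, 0.0495, 0.0737]
tool_rot: [0.004, 0.588, 0.809, 0.006]
contact_force: [14.4, 2.4, -17.8]
gripper_width: 0.245
```

```bash
python3 chk.py
```

```text
rad 0.09813297917265916 ang 0.004159074621118808 F along jaw 14.149765159296587 [ 14.4   2.4 -17.8] jaw 0.0037888129115984936
```

Emit:
jog_arm(
  plan=[
    {"x": 0,"y": 0,"z": 0,"wx": 0,"wy": 0,"wz": 0},
    {"x": 0,"y": 0,"z": 0,"wx": 0,"wy": 0,"wz": 0},
    {"x": 0,"y": 0,"z": 0,"wx": 0,"wy": 0,"wz": 0},
    {"x": 0,"y": 0,"z": 0,"wx": 0,"wy": 0,"wz": 0},
    {"x": 0,"y": 0,"z": -0.05,"wx": 0,"wy": 0,"wz": 0},
    {"x": 0,"y": 0,"z": -0.15,"wx": 0,"wy": 0,"wz": 0},
    {"x": 0,"y": 0,"z": -0.3,"wx": 0,"wy": 0,"wz": 0},
    {"x": 0,"y": 0,"z": -0.5,"wx": 0,"wy": 0,"wz": 0},
    {"x": 0,"y": 0,"z": -0.7,"wx": 0,"wy": 0,"wz": 0},
    {"x": -0.2,"y": 0,"z": -0.7,"wx": 0,"wy": 0,"wz": 0},
    {"x": -0.4,"y": 0,"z": -0.7,"wx": 0,"wy": 0,"wz": 0},
    {"x": -0.6,"y": 0,"z": -0.7,"wx": 0,"wy": 0,"wz": 0},
  ],
  hand=0.3,
)

```text
t: 24.43
eef_pos: [0.5352, -0.0662, 0.216]
tool_rot: [0.006, 0.586, 0.81, 0.006]
contact_force: [0.3, 0.5, -0.4]
gripper_width: 0.65
```

Emit:
jog_arm(
  plan=[
    {"x": -0.2,"y": -0.1,"z": 0,"wx": 0,"wy": 0,"wz": 0},
    {"x": -0.4,"y": -0.2,"z": 0,"wx": 0,"wy": 0,"wz": 0},
    {"x": -0.6,"y": -0.3,"z": 0,"wx": 0,"wy": 0,"wz": 0},
    {"x": -0.8,"y": -0.4,"z": 0,"wx": 0,"wy": 0,"wz": 0},
    {"x": -1,"y": -0.5,"z": 0,"wx": 0,"wy": 0,"wz": 0},
    {"x": -1,"y": -0.5,"z": 0,"wx": 0,"wy": 0,"wz": 0},
    {"x": -1,"y": -0.5,"z": 0,"wx": 0,"wy": 0,"wz": 0},
    {"x": -1,"y": -0.5,"z": 0,"wx": 0,"wy": 0,"wz": 0},
  ],
)

```text
t: 25.1
eef_pos: [0.502, -0.288, 0.2151]
tool_rot: [0.005, 0.587, 0.809, 0.006]
contact_force: [0.1, 1.6, 0.3]
gripper_width: 0.65
```

```bash
python3 - <<'E'
from ptr import *
o=monitor.get_obs();print(o["t"],o["eef_pos"].round(3),o["contact_force"].round(1),o["gripper_width"])
I={n:cams.read_camera(n)[:,:,::-1].copy() for n in("side","top")}
for n in I:
    print(n,"pointer",line(n,I[n]))
    o0=cv2.imread(f"pics/{n}0.png");D=cv2.absdiff(cv2.GaussianBlur(o0,(0,0),1.5),cv2.GaussianBlur(I[n],(0,0),1.5)).max(2)
    for nm,P in dict(arm=(0,.07,.063),knob=(0,.02,.095),punch=None,dish=None,sample=None,bowl=None).items():
        if P: u=proj(n,b2w(b,P))
        else:
            u=None
            for d in finder.find_in(n,dict(sample="shell_sample").get(nm,nm))[:1]: u=np.array(d["bbox"][:2])+np.array(d["bbox"][2:])/2
        if u is not None: u=u.round().astype(int);print(n,nm,u,"max diff to start",D[u[1]-4:u[1]+5,u[0]-4:u[0]+5].max())
    # arm angle by dark knob/edges
    S=[dens([(.095*np.sin(0)+.011*np.cos(t),.02+.011*np.sin(t),.095) for t in np.linspace(0,6.28,30)])]
    g={n:gmap(I[n])}
    sc=[score((0,0,0),g,[np.array([b2w(b,(.095*np.sin(a)+.011*np.cos(t),.115-.095*np.cos(a)+.011*np.sin(t),.095)) for t in np.linspace(0,6.28,40)])]) for a in np.arange(-.1,.2,.02)]
    print("arm angle est",np.arange(-.1,.2,.02)[np.argmin(sc)].round(2))
E
```

```text
25.1 [ 0.502 -0.288  0.215] [0.1 1.6 0.3] 0.6497250016704236
side pointer (np.float64(-9.2), np.float64(8.9), np.float64(-4.0), array([2.2, 4.4]))
side arm [334 276] max diff to start 35
side knob [335 256] max diff to start 51
side punch [350 291] max diff to start 3
side dish [346 184] max diff to start 3
side sample [259 333] max diff to start 3
side bowl [239 270] max diff to start 3
arm angle est 0.2
top pointer (np.float64(-9.8), np.float64(8.5), np.float64(-2.3), array([2. , 4.8]))
top arm [281 271] max diff to start 17
top knob [298 263] max diff to start 52
top dish [280 272] max diff to start 16
top sample [258 172] max diff to start 11
top bowl [259 174] max diff to start 11
arm angle est -0.02
```

```bash
python3 - <<'E'
from ptr import *
from scipy.optimize import minimize
now={n:cams.read_camera(n)[:,:,::-1].copy() for n in("side","top")}
for n in now: cv2.imwrite(f"pics/{n}11r.png",now[n])
t=np.linspace(0,2*np.pi,90)
for n in now:
    st=cv2.imread(f"pics/{n}0.png")
    R=[cv2.GaussianBlur(rectify(n,i,.075)[2].mean(2),(0,0),2) for i in(st,now[n])]
    def samp(p,x,y): return map_coordinates(p,[(np.asarray(y)+.03)/.00025,(np.asarray(x)+.03)/.00025],order=1)
    # line model: shared centre c, angles a0,a1; contrast between line and flanks
    r=np.linspace(.004,.016,30)
    def cost(v,only=None):
        c=v[:2]*1e-3;s=0
        for p,a in zip(R,v[2:]):
            a=np.radians(a);d=np.array([np.cos(a),np.sin(a)]);m=np.array([-d[1],d[0]])
            g=lambda o:samp(p,c[0]+r*d[0]+o*m[0],c[1]+r*d[1]+o*m[1]).mean()
            s+=g(0)*2+g(.001)+g(-.001)-1*(g(.005)+g(-.005))*2
        return s
    best=min((minimize(cost,[x,y,a,a-30],method="Nelder-Mead",options=dict(xatol=.02,fatol=.01,maxiter=2000)) for x in(-2,0,2) for y in(-2,0,2) for a in(13,20)),key=lambda s:s.fun)
    print(n,"centre mm, start deg, now deg",best.x.round(1),best.fun.round(1))
    # arm shift start->now by phase correlation about the pivot-side half of the arm
    u=proj(n,b2w(b,(0,.085,.063))).round().astype(int);k=11;s=np.s_[u[1]-k:u[1]+k,u[0]-k:u[0]+k]
    print("arm patch shift px",np.round(cv2.phaseCorrelate(np.float32(st[s].mean(2)),np.float32(now[n][s].mean(2)),cv2.createHanningWindow((22,22),cv2.CV_32F)),2))
    u=proj(n,b2w(b,(0,.02,.09))).round().astype(int)
    dk=lambda im:np.array([ (w:=np.clip(60-im[u[1]-7:u[1]+6,u[0]-7:u[0]+8].mean(2),0,None)), ])[0]
    for im in(st,now[n]):
        w=dk(im);Y,X=np.mgrid[:w.shape[0],:w.shape[1]];print(" knob dark centroid",((w*X).sum()/w.sum()).round(2),((w*Y).sum()/w.sum()).round(2))
    # everything else changed?
    D=cv2.absdiff(cv2.GaussianBlur(st,(0,0),1.2),cv2.GaussianBlur(now[n],(0,0),1.2)).max(2)>30
    N,_,s_,c_=cv2.connectedComponentsWithStats(D.astype(np.uint8));print([ (*c_[j].round().astype(int),s_[j,4]) for j in range(1,N) if s_[j,4]>8])
E
```

```text
side centre mm, start deg, now deg [ 0.3 -2.9 20.6 -9.7] -462.8Traceback (most recent call last):
  File "<stdin>", line 23, in <module>
    return _wrapfunc(a, 'round', decimals=decimals, out=out)
    return _wrapit(obj, method, *args, **kwds)
    conv = _array_converter(obj)
ValueError: setting an array element with a sequence. The requested array has an inhomogeneous shape after 1 dimensions. The detected shape was (2,) + inhomogeneous part.
```

```bash
python3 - <<'E'
from ptr import *
from scipy.optimize import minimize
def samp(p,x,y,R=.03,s=.00025): return map_coordinates(p,[(np.asarray(y)+R)/s,(np.asarray(x)+R)/s],order=1)
for n in("side","top"):
    st=cv2.imread(f"pics/{n}0.png");nw=cv2.imread(f"pics/{n}11r.png")
    R=[cv2.GaussianBlur(rectify(n,i,.075)[2].mean(2),(0,0),2) for i in(st,nw)]
    r=np.linspace(.004,.016,30)
    def cost(v):
        c=v[:2]*1e-3;s=0
        for p,a in zip(R,v[2:]):
            a=np.radians(a);d=np.array([np.cos(a),np.sin(a)]);m=np.array([-d[1],d[0]])
            g=lambda o:samp(p,c[0]+r*d[0]+o*m[0],c[1]+r*d[1]+o*m[1]).mean()
            s+=g(0)*2+g(.001)+g(-.001)-(g(.005)+g(-.005))*2
        return s
    best=min((minimize(cost,[x,y,a,a-30],method="Nelder-Mead",options=dict(xatol=.02,fatol=.01,maxiter=2000)) for x in(-2,0,2) for y in(-2,0,2) for a in(13,20)),key=lambda s:s.fun)
    print(n,"centre mm, start deg, now deg",best.x.round(1),best.fun.round(1))
    # dial: centre + phase of the 6 ticks/dots (pattern of 25.78 deg), and nib
    q=cv2.GaussianBlur(rectify(n,st,.0135,.05,.00025)[2].mean(2),(0,0),2);rr=np.linspace(.03,.043,20)
    use=[64.46,38.67,12.89,-12.89,-38.67] + ([-64.46] if n=="top" else [])
    f=lambda ph:sum(samp(q,rr*np.cos(np.radians(m+ph)),rr*np.sin(np.radians(m+ph)),.05).mean() for m in use)
    P=np.arange(-12,12,.5);print("tick phase deg",P[np.argmin([f(x) for x in P])])
    u=proj(n,b2w(b,(0,.085,.063))).round().astype(int);k=11;s=np.s_[u[1]-k:u[1]+k,u[0]-k:u[0]+k]
    print("arm patch shift px",cv2.phaseCorrelate(np.float32(st[s].mean(2)),np.float32(nw[s].mean(2)),cv2.createHanningWindow((22,22),cv2.CV_32F)))
    u=proj(n,b2w(b,(0,.02,.09))).round().astype(int)
    for im in(st,nw):
        w=np.clip(60-im[u[1]-7:u[1]+6,u[0]-7:u[0]+8].mean(2),0,None);Y,X=np.mgrid[:w.shape[0],:w.shape[1]];print(" knob centroid",((w*X).sum()/w.sum()).round(2),((w*Y).sum()/w.sum()).round(2))
    D=cv2.absdiff(cv2.GaussianBlur(st,(0,0),1.2),cv2.GaussianBlur(nw,(0,0),1.2)).max(2)>30
    N,_,s_,c_=cv2.connectedComponentsWithStats(D.astype(np.uint8));print([ (*c_[j].round().astype(int).tolist(),int(s_[j,4])) for j in range(1,N) if s_[j,4]>8])
E
```

```text
side centre mm, start deg, now deg [ 0.3 -2.9 20.6 -9.7] -462.8
tick phase deg -1.5
arm patch shift px ((0.12298439417302198, 0.04347074560318198), 0.9676520054539045)
 knob centroid 6.53 8.62
 knob centroid 7.03 8.65
[(408, 69, 5786), (572, 7, 182), (601, 32, 688), (540, 23, 263), (494, 14, 85), (549, 16, 13), (581, 35, 139), (478, 81, 1527), (531, 135, 1080), (439, 57, 38), (589, 97, 337), (589, 131, 20), (558, 132, 128), (565, 139, 26), (486, 197, 1492), (557, 191, 114), (577, 180, 20), (572, 211, 59), (433, 237, 2346), (511, 228, 32), (569, 239, 33), (527, 248, 280), (562, 271, 178), (330, 261, 15), (340, 266, 58), (330, 269, 15), (540, 299, 41), (548, 325, 17), (504, 333, 15), (544, 333, 41), (518, 337, 40), (287, 349, 417)]
top centre mm, start deg, now deg [ -0.6  -0.2  18.7 -12.3] -461.2
tick phase deg -0.5
arm patch shift px ((0.1367826620192112, 0.38283833641867737), 0.8732033984528648)
 knob centroid 7.0 8.25
 knob centroid 7.69 7.9
[(509, 379, 29667), (336, 246, 10), (192, 259, 374), (303, 266, 179), (290, 262, 13), (402, 365, 6097), (586, 344, 13), (579, 347, 11), (318, 447, 143), (329, 459, 147), (288, 461, 90), (291, 469, 121), (488, 476, 37), (410, 477, 99), (295, 478, 14)]
```

```bash
python3 -c "
from station import bot;print(bot.hand_in())"
```

```text
the job is handed in; nothing more can be done
None
```

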